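# Stack the electrode plates of a water-treatment test cell and lock the stack

### The arm

A 7-joint arm with a two-finger parallel gripper is mounted at the origin on a cart in front of the work surface, level with it; the furniture and walls round the work are solid. World frame = base frame: x ahead of the robot, y to its left, z up, the work surface at z = 0. Lengths are in m, angles in rad, forces in N, time in s.
With the tool pointing down it reaches from about 0.4 to 0.875 m from the base axis. Payload 4.4 kg.
Tool frame: the origin (TCP) lies on the centre line of the jaws, within the pads' length; the fingertips stand arm.finger_overhang ahead of it and the grasp point (between the pads) lies 2 mm behind it (arm.finger_overhang is the distance from the TCP to the fingertips, in m); z points along the fingers, x is the direction in which the jaws open and shut, and the axes are right-handed (so a half turn about z gives the same grasp; the last joint's range is limited). The gripper opens to 85 mm and grips with 20 to 120 N. Pads are 22 mm wide; open, the fingers measure 114 mm over their backs; the gripper's body (76 mm by 85 mm) begins 54 mm behind the grasp point. The pads swing forward as they close: fully open they stand 13 mm farther back than shut.
Start: joints at [-0.066, 0.628, 0.038, 1.517, -0.027, 0.996, -0.02], TCP at [0.65, 0, 0.22] pointing down, gripper open.
Joint ranges: [-3.06, 3.06], [-0.37, 2.12], [-1.25, 1.32], [0.18, 2.47], [-1.1, 4.24], [0.23, 1.98], [-2.94, 2.94]. Speed limits (rad/s): [2.57, 2.57, 3.14, 3.14, 3.14, 3.14, 3.14].

### API

Orientations are given as a unit quaternion [w, x, y, z].
In Python, from station import arm, cams gives the robot as it stands.
- The arm moves only by the tool apply_moves, never from a script. Its argument "deltas" is text: rows parted by semicolons, each of 6 numbers parted by spaces: the shift along the tool's x, y, z normalised to -1 to 1, where 1 is 50 mm, then the turn, a rotation vector about the tool's x, y, z normalised to -1 to 1, where 1 is 360 degrees. A call has 1 to 5 rows; each row shifts and turns the pose as measured when the row begins, along the tool's axes as they then stand; what a row does not reach is not made up. A row lasts 1/8 s, in which the tool goes at most 62.5 mm and 10.7 degrees, less where a joint would pass 70% of its speed; a pose out of reach is approached as far as the arm can. A call with a number of a shift or a turn outside -1 to 1 is refused whole. A call with a gripper value outside its range is refused whole. "fingers" is the closure, from 0 (fully open) to 1 (shut), set as the call begins (left out, the last holds). The fingers move at their own pace and stop on an object; "force" is the grip in N (left out, the last holds). Time passes only in rows, so rows that do not move let the fingers close. It gives the time, the measured TCP pose, the force and the opening at its end, in the units of the state.
- arm.get_state(): the state, without advancing time (a new reading comes with each control period).
- cams.camera(name): name is "scene" or "side" or "wrist"; returns a dict with "img" (420x560x3 uint8, red, green, blue), "K" (3x3 intrinsics, pixels), "D" ([k1, k2, p1, p2, k3] as OpenCV has them; the pictures are not rectified), "R" (3x3) and "t" (3): a world point X has camera coordinates R X + t; the wrist camera has in their place "mount" (4x4, takes a point from camera to tool coordinates, whose origin is the TCP and whose axes are the tool frame's). Camera axes: x right, y down, z forward; pixel columns grow to the right and rows downward; lengths in m; the calibration is good to about 2 mm. A picture is of the moment at which its call begins: read the wrist's pose just before it. There is no depth.
- arm.close_job(): hands the job in, once; it reports no verdict.
The state is a dict: "time": time; "joints": joint angles; "joint_velocities": joint speeds; "joint_torque": joint torques, N m; "eef_pos": TCP position; "tcp_rot": TCP orientation; "force": force on the tool from outside, world axes, zero at the start; "moment": the same for the moment, N m; "gripper_width": finger opening in m.
Only numpy, scipy, OpenCV 4.12 (cv2) and the standard library are available. Lean on these libraries where they do the work, as an engineer would, in place of code of your own. Each camera call takes 0.05 s, during which the arm holds its last target.

### The job

Finish the electrode stack of the small test cell: lower the slotted plate all the way down the splined hub with its forked tab around the right-hand terminal rod as seen from the robot (opposite to the plate already fitted), then lower the solid plate onto it with its tab around the left-hand rod. Do not let a plate drop. Then lift the keeper out of its notch, shift it along its rail to the other notch, so that its finger lies over the stack, and set it fully down there; leave the other things on the bench where they are.

Things in the scene. Friction and masses are not known exactly. Their poses are not given: they have to be found in the camera images.
- cell: test cell, fixed: grey base 140 x 196 x 16 mm with a black splined hub, a brass rod either side, a notched rail at the rear left and one solid plate already on the hub, tab at the left rod. Origin: on the bench, on the hub's axis. Axes: z up, y to the left-hand rod, x away from the robot to the rail. The fitted plate's top is 32 mm above the bench: there the slotted plate's underside ends, the solid plate's at 48 mm.
- hub_top (a point): centre of the hub's top, 78 mm above the bench; the hub is 36 mm across with six splines, each 6 mm wide, 60 degrees apart, the first along the cell's +x; their tops are rounded and lead a plate in by 2 to 3 mm. Axes as the cell's.
- left_rod (a point): top of the left-hand terminal rod (brass, 8 mm thick, top 70 mm above the bench, at the cell's y = +70 mm, x = 0)
- right_rod (a point): top of the right-hand terminal rod (brass, 8 mm thick, top 70 mm above the bench, at the cell's y = -70 mm, x = 0)
- slotted_mid (a point): slotted plate, loose on the bench: metal 60 x 96 x 8 mm with three slots at each end and a forked tab (133 mm in all), on a white collar 54 mm wide, 8 mm high; 0.24 kg. Six-toothed bore, 1.2 mm clearance on the hub. Point: bore's axis, mid-metal, 12 mm above the underside. Axes: z up, y to the tab; straight edges to grip from above at x = +-30 mm. Fits the hub with its y along the cell's -y.
- slotted_fork (a point): middle of the fork in the slotted plate's tab, 70 mm from the bore's axis along the plate's y; the fork is 14 mm wide, open at its end, and goes around a terminal rod. Axes as slotted_mid
- solid_mid (a point): solid plate, loose on the bench: size, collar, bore, forked tab, point and axes as the slotted plate's, but without slots and with rounded corners. It fits the hub with its y along the cell's +y.
- solid_fork (a point): middle of the fork in the solid plate's tab, 70 mm from the bore's axis along the plate's y
- keeper_grip (a point): keeper, a loose steel saddle (26 x 28 mm, 0.15 kg) across the 8 mm rail, black finger reaching 53 mm from the rail towards the stack, black square grip 18 x 18 mm from 70 to 105 mm above the bench. Point: on the grip's axis, 90 mm up when seated (saddle's top 20 mm below). Axes as the cell's. Starts in the outer notch (cell y = +70 mm); a 9 mm cross pin holds it: raise it more than 11 mm to shift it.
- lock_notch (a point): inner notch, where the keeper ends with its grip upright above this point: middle of the notch (13 mm wide, 12 mm deep) at the rail's top edge, 56 mm above the bench, at the cell's x = +72, y = +30 mm. The finger then lies 2 mm above the solid plate. Axes as the cell's.
- timer: bystander: pale bench timer 62 x 66 x 18 mm lying in front of the cell, to the right
- beaker: bystander: glass beaker, 78 mm across, 92 mm high, standing behind and to the right of the cell
- petri: bystander: closed petri dish, 73 mm across, 15 mm high, in front of the cell, to the left
Not all that is in view belongs to the job. Leave any turquoise look-alike of the part that bears slotted_mid alone. What is shaped like the part that bears keeper_grip but pink is not meant.

How it is judged:
On the way, in this order (a step that is already met when the one before it is completed fails the run):
1. the slotted plate is fully down on the fitted plate, its tab around the right-hand rod (horizontal distance between slotted_mid and hub_top below 0.003 m and z of slotted_mid in the frame of cell between 0.0415 and 0.0465 m and angle between slotted_mid's own z axis and vertical below 0.052 rad and horizontal distance between slotted_fork and right_rod below 0.008 m), for 0.2 s.
2. the solid plate is fully down on the slotted plate, its tab around the left-hand rod (all of step 1 and horizontal distance between solid_mid and hub_top below 0.003 m and z of solid_mid in the frame of cell between 0.0575 and 0.0625 m and angle between solid_mid's own z axis and vertical below 0.052 rad and horizontal distance between solid_fork and left_rod below 0.008 m), for 0.2 s.
At the end, for the whole second after the job is handed in: Slotted plate home on the hub (height 2.5 mm, centre 3 mm, level 3 degrees), its fork within 8 mm of the right-hand rod; solid plate likewise home on top of it, fork at the left-hand rod; keeper down in the inner notch (6 mm across, height 2.5 mm, upright 5 degrees); all at rest (all of step 2 and horizontal distance between keeper_grip and lock_notch below 0.006 m and z of keeper_grip in the frame of cell between 0.0875 and 0.0925 m and angle between keeper_grip's own z axis and vertical below 0.087 rad and linear speed of each of slotted_plate, solid_plate, keeper below 0.02 m/s); the robot touches nothing.
It fails at once if the slotted plate is let fall (moves down freely, out of the fingers, at more than 0.5 m/s) (contact force between the fingers and slotted_plate below 0.05 N and linear speed of slotted_plate above 0.5 m/s).
It fails at once if the solid plate is let fall (moves down freely, out of the fingers, at more than 0.5 m/s) (contact force between the fingers and solid_plate below 0.05 N and linear speed of solid_plate above 0.5 m/s).
It fails at once if the timer, petri dish or beaker is pushed more than 3 cm away (distance of any of timer, beaker, petri from where it was at the start of the episode above 0.03 m).
It also fails if it takes over 72 s, if anything falls off the work surface, if the arm or the gripper's body presses on something with over 40 N, if the wrist force passes 120 N, or if a joint passes its speed limit or range.

## Working session

There is one attempt and no reset: what is moved stays moved. The work goes in short steps, Python scripts to look and compute and a tool call to move; the robot and the scene stay as the last step left them, time stands still between calls to the robot, and variables do not carry over. Pictures are saved under pics/ and viewed, and the job is handed in when it is done.

Besides the shell and the picture viewer there is one more tool, called by a JSON object that holds its "method" and its "body". apply_moves: Moves the arm, as the interface text tells. Scaled input: -1 to 1 covers 50 mm each way for a shift and 360 degrees each way for a turn. Its arguments: {"type":"object","properties":{"deltas":{"type":"string"},"fingers":{"type":"number"},"force":{"type":"number"}},"required":["deltas"]}

```bash
ls; mkdir -p pics; python3 - <<'E'
from station import arm, cams
import cv2,numpy as np
s=arm.get_state(); print(s); print(arm.finger_overhang)
for n in ["scene","side","wrist"]:
    c=cams.camera(n); cv2.imwrite(f"pics/a_{n}.png",c["img"][:,:,::-1])
    print(n,{k:np.round(v,4).tolist() for k,v in c.items() if k!="img"})
    np.savez(f"a_{n}.npz",**c)
E
```

```text
pics
{'time': 0.0, 'joints': array([-0.06578174,  0.62934354,  0.03842814,  1.51837608, -0.02699114,
        0.99628536, -0.02000024]), 'joint_velocities': array([-0.00256326,  0.00140549, -0.00074217,  0.00083808, -0.000216  ,
        0.00017364, -0.00212322]), 'joint_torque': array([-1.11932164e-03, -5.63405585e+01,  1.22606792e+00, -1.93450052e+01,
        1.09587883e-02,  1.05136272e-02, -8.84369996e-06]), 'eef_pos': array([6.49353578e-01, 2.21761276e-05, 2.19187942e-01]), 'tcp_rot': array([ 1.21593272e-05,  9.99999551e-01, -1.34447774e-06, -9.47274222e-04]), 'force': array([-0.19901595, -0.06043779,  0.50755005]), 'moment': array([-0.04707086,  0.00168978,  0.03177562]), 'gripper_width': 0.08548758035694444}
0.017
scene {'K': [[439.3033, 0.0, 277.3535], [0.0, 439.3033, 212.1294], [0.0, 0.0, 1.0]], 'D': [-0.0539, 0.0, 0.0, 0.0, 0.0], 'R': [[-0.7154, -0.6985, 0.0185], [-0.3463, 0.3315, -0.8776], [0.6069, -0.6342, -0.4791]], 't': [0.4733, 0.1788, 1.0768]}
side {'K': [[451.7049, 0.0, 283.3442], [0.0, 451.7049, 209.5176], [0.0, 0.0, 1.0]], 'D': [0.0224, 0.0, 0.0, 0.0, 0.0], 'R': [[0.8977, -0.4405, -0.0124], [-0.2497, -0.4853, -0.838], [0.3631, 0.7553, -0.5456]], 't': [-0.3868, 0.2449, 1.3435]}
wrist {'K': [[339.5676, 0.0, 282.0846], [0.0, 339.5676, 207.0325], [0.0, 0.0, 1.0]], 'D': [0.0236, 0.0, 0.0, 0.0, 0.0], 'mount': [[1.0, 0.0, -0.0004, 0.0007], [0.0001, 0.9537, 0.3006, -0.0763], [0.0004, -0.3006, 0.9537, -0.1543], [0.0, 0.0, 0.0, 1.0]]}
```

View pics/a_scene.png

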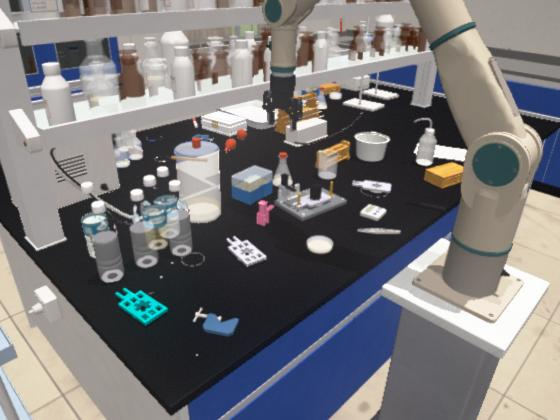

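View pics/a_side.png

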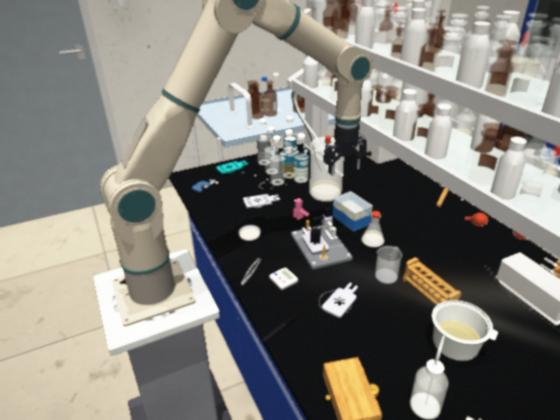

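View pics/a_wrist.png

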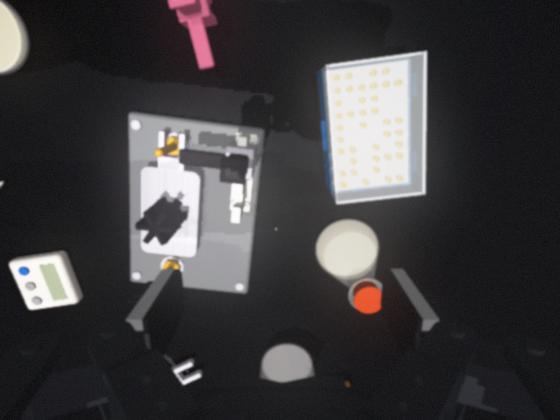

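Candidates: the slotted plate is white at scene (246,250) and the turquoise look-alike is at (142,305). The solid plate is at scene (375,186), side (340,299). The keeper is on the cell rail, and the pink look-alike is at scene (263,213). I'll check these in crops.

```bash
cat > h.py <<'E'
import numpy as np, cv2
from scipy.spatial.transform import Rotation as Rn
def q2R(q): return Rn.from_quat([q[1],q[2],q[3],q[0]]).as_matrix()
def extr(c,s=None):
    if "mount" in c:
        M=np.asarray(c["mount"]); Rt=q2R(s["tcp_rot"]); 
        Rwc=Rt@M[:3,:3]; C=Rt@M[:3,3]+s["eef_pos"]
        return Rwc.T, -Rwc.T@C
    return np.asarray(c["R"]),np.asarray(c["t"])
def back(c,px,z,s=None):
    R,t=extr(c,s); u=cv2.undistortPoints(np.array(px,float).reshape(-1,1,2),c["K"],c["D"]).reshape(-1,2)
    C=-R.T@t; d=np.c_[u,np.ones(len(u))]@R
    return C+d*((z-C[2])/d[:,2])[:,None]
def proj(c,X,s=None):
    R,t=extr(c,s); return cv2.projectPoints(np.array(X,float).reshape(-1,1,3),cv2.Rodrigues(R)[0],t,c["K"],c["D"])[0].reshape(-1,2)
def crop(img,u0,v0,u1,v1,k,fn,bgr=False):
    im=img[v0:v1,u0:u1]; im=cv2.resize(im,None,fx=k,fy=k,interpolation=cv2.INTER_CUBIC)
    cv2.imwrite(fn,im if bgr else im[:,:,::-1])
E
python3 - <<'E'
from h import *
a=dict(np.load("a_scene.npz"));b=dict(np.load("a_side.npz"));w=dict(np.load("a_wrist.npz"))
i1=cv2.resize(a["img"][225:275,215:275],None,fx=6.5,fy=6.5,interpolation=cv2.INTER_CUBIC)
i2=cv2.resize(b["img"][185:215,235:290],None,fx=7,fy=7,interpolation=cv2.INTER_CUBIC)
i3=cv2.resize(b["img"][275:325,310:370],None,fx=6.5,fy=6.5,interpolation=cv2.INTER_CUBIC)
i4=cv2.resize(a["img"][170:200,350:400],None,fx=7,fy=7,interpolation=cv2.INTER_CUBIC)
def pad(i): 
    o=np.zeros((330,395,3),np.uint8); o[:min(330,i.shape[0]),:min(395,i.shape[1])]=i[:330,:395]; return o
cv2.imwrite("pics/b.png",np.vstack([np.hstack([pad(i1),pad(i2)]),np.hstack([pad(i3),pad(i4)])])[:,:,::-1][:600*2])
crop(w["img"],115,100,285,300,3,"pics/b2.png")
E
```

```text
(no output)
```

View pics/b.png

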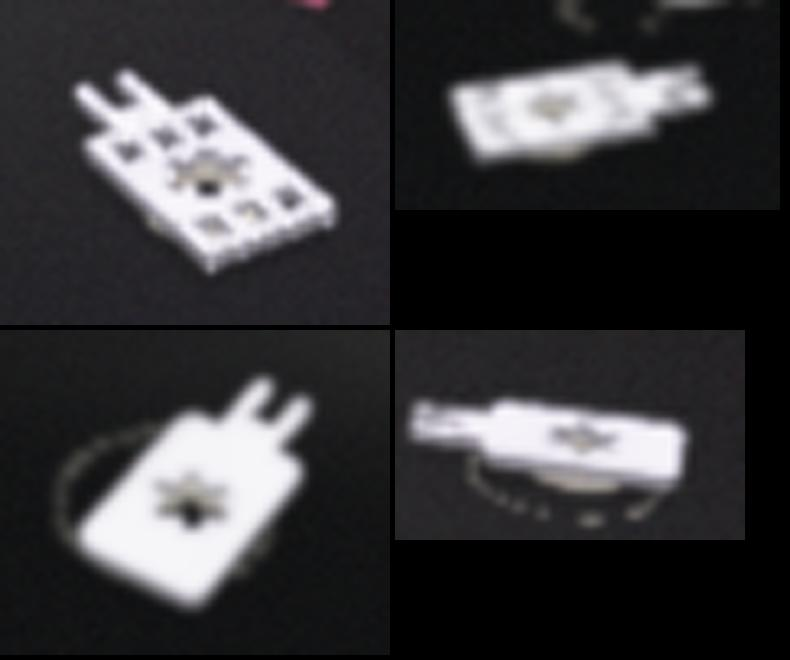

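View pics/b2.png

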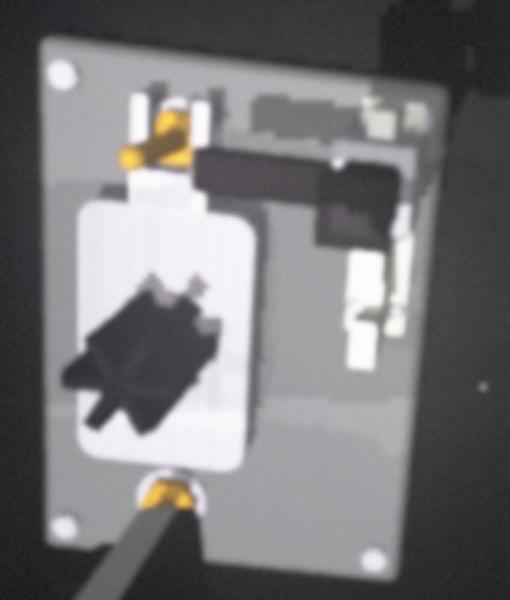

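```bash
python3 - <<'E'
from h import *
from station import arm
s=arm.get_state()
a=dict(np.load("a_scene.npz"));b=dict(np.load("a_side.npz"));w=dict(np.load("a_wrist.npz"))
# slotted: scene crop coords /6.5+(215,225)
P=np.array([[207,172],[90,140],[210,97],[335,210],[212,268],[82,88],[125,75]])/6.5+[215,225]
print("slot scene",back(a,P,0.016).round(4)[:,:2])
P=(np.array([[552-395,105],[452-395,90],[622-395,63],[655-395,128],[480-395,160]])/7+[235,185])
print("slot side",back(b,P,0.016).round(4)[:,:2])
P=(np.array([[190,500-330],[192,412-330],[302,462-330],[192,606-330],[80,530-330],[262,380-330],[305,400-330]])/6.5+[310,275])
print("solid side",back(b,P,0.016).round(4)[:,:2])
P=(np.array([[582-395,437-330]])/7+[350,170])
print("solid scene",back(a,P,0.016).round(4)[:,:2])
P=np.array([[40,38],[447,88],[395,580],[47,545]])/3+[115,100]
print("base",back(w,P,0.016,s).round(4)[:,:2])
print("lrod",back(w,[[158.7,152.3]],0.07,s).round(4)[:,:2])
print("rrod",back(w,np.array([[170,497]])/3+[115,100],0.02,s).round(4)[:,:2])
print("hubtop",back(w,np.array([[118,375]])/3+[115,100],0.078,s).round(4)[:,:2])
E
```

```text
slot scene [[0.4722 0.3097]
 [0.5233 0.3285]
 [0.5135 0.2705]
 [0.4166 0.2914]
 [0.4216 0.353 ]
 [0.5566 0.3049]
 [0.5518 0.2849]]
slot side [[0.4719 0.3097]
 [0.4288 0.3497]
 [0.5247 0.3328]
 [0.5124 0.2623]
 [0.4154 0.2761]]
solid side [[ 0.4624 -0.2952]
 [ 0.4928 -0.2485]
 [ 0.519  -0.2975]
 [ 0.4302 -0.3481]
 [ 0.4106 -0.2893]
 [ 0.5325 -0.2449]
 [ 0.5425 -0.2648]]
solid scene [[ 0.4638 -0.2968]]
base [[ 0.4945  0.0635]
 [ 0.6312  0.0475]
 [ 0.6073 -0.1448]
 [ 0.471  -0.1288]]
lrod [[0.5401 0.0317]]
rrod [[ 0.5226 -0.106 ]]
hubtop [[ 0.5316 -0.0343]]
```

```bash
cat >> h.py <<'E'
def yaw(s):
    R=q2R(s["tcp_rot"]); return np.degrees(np.arctan2(R[1,0],R[0,0]))
def plan(s,pos,psi=None,n=5,dec=2,rdec=3):
    """rows toward pos/yaw psi(deg), tool pointing down, also levels tilt"""
    R0=q2R(s["tcp_rot"]); p0=np.array(s["eef_pos"]); psi=yaw(s) if psi is None else psi
    c,q=np.cos(np.radians(psi)),np.sin(np.radians(psi))
    R1=np.array([[c,q,0],[q,-c,0],[0,0,-1]]); pos=np.array(pos,float)
    rv=Rn.from_matrix(R0.T@R1).as_rotvec()
    out=[];R=R0;p=p0
    for i in range(n):
        k=n-i
        d=R.T@(pos-p)/k/0.05; r=Rn.from_matrix(R.T@R1).as_rotvec()/k
        rr=np.round(r/(2*np.pi),rdec); d=np.round(d,dec)
        p=p+R@(d*0.05); R=R@Rn.from_rotvec(rr*2*np.pi).as_matrix()
        out.append(" ".join(f"{v+0.0:g}" for v in [*d,*rr]))
    print("; ".join(out)); print("end",p.round(4),"maxrow",np.abs(d).max(),"deg/row",np.degrees(np.linalg.norm(r)).round(1))
E
cat > st.py <<'E'
from h import *
from station import arm
import sys
s=arm.get_state(); R=q2R(s["tcp_rot"])
print("t",round(s["time"],2),s["eef_pos"].round(4),"yaw",round(yaw(s),2),"z",R[:,2].round(4),"F",s["force"].round(1),"w",round(s["gripper_width"],4), "q",s["joints"].round(2))
if len(sys.argv)>1:
    a=[float(v) for v in sys.argv[1:]]
    plan(s,a[:3],a[3],int(a[4]),3 if len(a)>5 else 2,4 if len(a)>5 else 3)
E
python3 st.py .472 .31 .22 80 9
```

```text
t 0.15 [0.6495 0.     0.2194] yaw -0.0 z [-0.0015  0.     -1.    ] F [-0.5 -0.6  0.3] w 0.0856 q [-0.07  0.63  0.04  1.52 -0.03  1.   -0.02]
-0.39 -0.69 0 0 0 -0.025; -0.28 -0.74 0 0 0 -0.025; -0.16 -0.78 0 0 0 -0.025; -0.04 -0.79 0 0 0 -0.025; 0.08 -0.79 0 0 0 -0.024; 0.2 -0.77 0 0 0 -0.025; 0.32 -0.73 0 0 0 -0.024; 0.43 -0.67 0 0 0 -0.025; 0.52 -0.59 -0.01 0 0 -0.024
end [0.4719 0.3098 0.2202] maxrow 0.59 deg/row 8.7
```

{"method": "apply_moves", "body": {"deltas": "-0.39 -0.69 0 0 0 -0.025; -0.28 -0.74 0 0 0 -0.025; -0.16 -0.78 0 0 0 -0.025; -0.04 -0.79 0 0 0 -0.025; 0.08 -0.79 0 0 0 -0.024", "fingers": 0, "force": 50}}

```text
time: 0.78
eef_pos: [0.5478, 0.1713, 0.2173]
tcp_rot: [0.001, 0.922, 0.388, -0.002]
force: [0.2, 0.2, 0.7]
gripper_width: 0.0855
```

```bash
python3 st.py .472 .31 .22 80 6
```

```text
t 0.78 [0.5478 0.1713 0.2173] yaw 45.63 z [-0.0026 -0.0036 -1.    ] F [0.2 0.2 0.7] w 0.0855 q [-0.23  0.53 -0.18  1.73  0.12  0.9   0.33]
0.15 -0.5 -0.01 0 0 -0.016; 0.2 -0.49 -0.01 0 0 -0.016; 0.25 -0.46 -0.01 0 0 -0.016; 0.3 -0.44 -0.01 0 0 -0.016; 0.34 -0.4 -0.01 0 0 -0.016; 0.38 -0.37 -0.01 0 0.001 -0.015
end [0.4719 0.3099 0.22  ] maxrow 0.38 deg/row 5.6
```

{"method": "apply_moves", "body": {"deltas": "0.15 -0.6 0 0 0 -0.02; 0.2 -0.6 0 0 0 -0.02; 0.3 -0.58 0 0 0 -0.02; 0.4 -0.52 0 0 0 -0.02; 0.45 -0.46 0 0 0 -0.02"}}

```text
time: 1.4
eef_pos: [0.4581, 0.3111, 0.2163]
tcp_rot: [0.0, 0.749, 0.662, -0.003]
force: [0.7, -0.3, 0.0]
gripper_width: 0.0855
```

```bash
cat > wr.py <<'E'
from h import *
from station import arm,cams
import sys
s=arm.get_state(); c=cams.camera("wrist"); np.savez(sys.argv[1]+".npz",eef_pos=s["eef_pos"],tcp_rot=s["tcp_rot"],**c)
cv2.imwrite(f"pics/{sys.argv[1]}.png",c["img"][:,:,::-1])
E
python3 st.py .472 .31 .22 80 2; python3 wr.py c1
```

```text
t 1.4 [0.4581 0.3111 0.2163] yaw 82.93 z [-0.0043 -0.0045 -1.    ] F [ 0.7 -0.3  0. ] w 0.0855 q [-0.4   0.52 -0.37  1.78  0.23  0.89  0.57]
0.01 0.14 -0.04 0 0 0.004; 0.01 0.14 -0.04 -0.001 0.001 0.004
end [0.4721 0.3102 0.2202] maxrow 0.14 deg/row 1.5
```

View pics/c1.png

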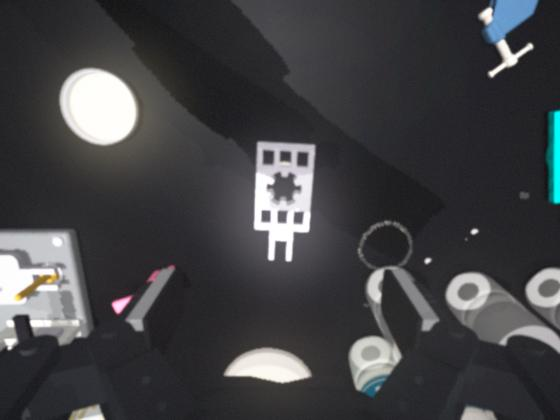

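```bash
python3 - <<'E'
from h import *
w=dict(np.load("c1.npz")); crop(w["img"],245,130,325,270,4.2,"pics/c1c.png")
g=cv2.cvtColor(w["img"],cv2.COLOR_RGB2GRAY)
E
```

```text
(no output)
```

View pics/c1c.png

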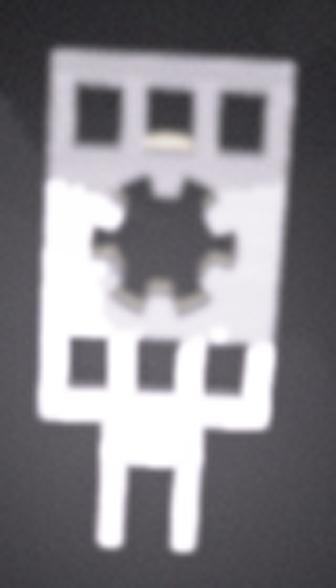

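```bash
cat > pl.py <<'E'
from h import *
def ana(w,P,bore,fork,z=0.016):
    Q=back(w,P,z,w)[:,:2]; b=back(w,bore,z,w)[:,:2]; f=back(w,fork,z,w)[:,:2]
    print("sides",[round(float(np.linalg.norm(Q[i]-Q[(i+1)%4])),4) for i in range(4)],"cen",Q.mean(0).round(4),"bore",b.round(4),"fork",f.mean(0).round(4))
    # heading y: from far(top) edge to tab edge  TL TR BR BL
    y1=(Q[2]+Q[3]-Q[0]-Q[1]); y2=f.mean(0)-b[0]
    print("heading",np.degrees(np.arctan2(y1[1],y1[0])).round(2),np.degrees(np.arctan2(y2[1],y2[0])).round(2),"x-edge heading",[(np.degrees(np.arctan2(*(v[::-1])))).round(2) for v in (Q[1]-Q[0],Q[2]-Q[3])])
E
python3 - <<'E'
from pl import *
w=dict(np.load("c1.npz")); k=lambda p: np.array(p)/4.2+[245,130]
ana(w,k([[52,50],[296,63],[270,428],[40,417]]),k([[165,243]]),k([[110,547],[184,552]]))
E
python3 st.py .472 .31 .13 80 3
```

```text
sides [0.0601, 0.0964, 0.0613, 0.0966] cen [0.4723 0.3101] bore [[0.4713 0.3104]] fork [0.5565 0.2951]
heading -9.86 -10.23 x-edge heading [np.float64(79.93), np.float64(80.09)]
t 1.45 [0.4546 0.3165 0.2165] yaw 83.52 z [-6.4e-03 -1.0e-04 -1.0e+00] F [-2.4  4.1  0.5] w 0.0854 q [-0.4   0.52 -0.38  1.78  0.23  0.89  0.57]
-0.03 0.12 0.58 0 0 0.003; -0.03 0.13 0.57 -0.001 0 0.003; -0.02 0.12 0.58 0 0 0.004
end [0.4721 0.31   0.1299] maxrow 0.58 deg/row 1.4
```

{"method": "apply_moves", "body": {"deltas": "-0.03 0.12 0.58 0 0 0.003; -0.03 0.13 0.57 0 0 0.003; -0.02 0.12 0.58 0 0 0.004; 0 0 0 0 0 0"}}

```text
time: 1.95
eef_pos: [0.4715, 0.3115, 0.1278]
tcp_rot: [-0.002, 0.766, 0.642, -0.002]
force: [-1.3, 0.5, 1.2]
gripper_width: 0.0853
```

```bash
python3 st.py .472 .31 .023 80 3; python3 wr.py c2
```

```text
t 1.95 [0.4715 0.3115 0.1278] yaw 79.96 z [-6.2e-03  8.0e-04 -1.0e+00] F [-1.3  0.5  1.2] w 0.0853 q [-0.43  0.65 -0.32  1.84  0.28  0.71  0.49]
-0.01 0.01 0.7 0 0 0; -0.01 0.01 0.7 0 0 0; -0.01 0.01 0.7 -0.001 0 0
end [0.4721 0.3099 0.0228] maxrow 0.7 deg/row 0.4
```

View pics/c2.png

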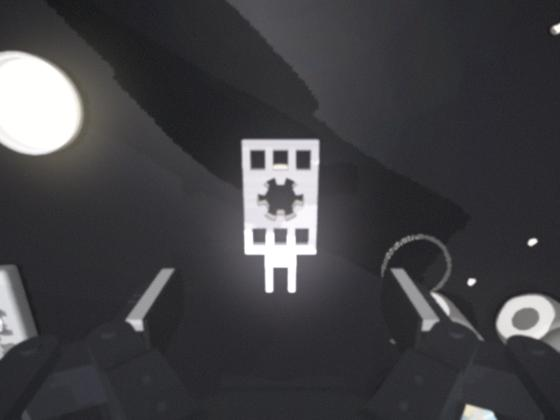

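```bash
python3 - <<'E'
from pl import *
w=dict(np.load("c2.npz"))
ana(w,[[242,140],[319.5,139.5],[317,254],[245.5,254]],[[281,198.5]],[[269,292],[292.5,292]])
E
python3 st.py .472 .31 .05 80 2;
```

```text
sides [0.0599, 0.0968, 0.0613, 0.0964] cen [0.4721 0.3101] bore [[0.471  0.3103]] fork [0.556  0.2949]
heading -9.86 -10.25 x-edge heading [np.float64(80.32), np.float64(79.94)]
t 2.0 [0.4721 0.3125 0.1292] yaw 79.99 z [-0.0043  0.0027 -1.    ] F [0.4 0.  1.4] w 0.0855 q [-0.43  0.64 -0.32  1.84  0.28  0.71  0.49]
-0.03 0.01 0.79 0 0 0; -0.02 0 0.79 -0.001 0 0
end [0.4718 0.3102 0.0502] maxrow 0.79 deg/row 0.3
```

{"method": "apply_moves", "body": {"deltas": "-0.03 0.01 0.7 0 0 0; -0.02 0 0.7 0 0 0; 0 0 0.4 0 0 0; 0 0 0 0 0 0"}}

```text
time: 2.5
eef_pos: [0.4756, 0.3143, 0.0433]
tcp_rot: [-0.002, 0.766, 0.643, 0.005]
force: [-0.7, 0.2, 0.8]
gripper_width: 0.0857
```

```bash
python3 st.py .472 .31 .022 80 2 1
```

```text
t 2.5 [0.4756 0.3143 0.0433] yaw 80.06 z [ 0.0046  0.01   -0.9999] F [-0.7  0.2  0.8] w 0.0857 q [-0.47  0.77 -0.25  1.88  0.35  0.52  0.44]
-0.05 -0.028 0.213 0.0002 -0.0008 0.0001; -0.05 -0.029 0.212 0.0002 -0.0009 0.0001
end [0.472 0.31  0.022] maxrow 0.212 deg/row 0.3
```

{"method": "apply_moves", "body": {"deltas": "-0.05 -0.03 0.2 0.0002 -0.0008 0; -0.05 -0.03 0.2 0.0002 -0.0008 0; 0 0 0 0 0 0"}}

```text
time: 2.88
eef_pos: [0.4734, 0.3113, 0.0254]
tcp_rot: [0.0, 0.766, 0.643, 0.003]
force: [-0.2, 0.1, 1.0]
gripper_width: 0.0851
```

```bash
python3 st.py .472 .31 .022 80 1 1
```

```text
t 2.88 [0.4734 0.3113 0.0254] yaw 80.06 z [ 0.0044  0.0032 -1.    ] F [-0.2  0.1  1. ] w 0.0851 q [-0.48  0.8  -0.23  1.9   0.36  0.48  0.43]
-0.031 -0.023 0.067 0.0006 -0.0006 0.0002
end [0.472 0.31  0.022] maxrow 0.067 deg/row 0.3
```

{"method": "apply_moves", "body": {"deltas": "-0.03 -0.02 0.06 0.0006 -0.0006 0; 0 0 0 0 0 0; 0 0 0 0 0 0; 0 0 0 0 0 0; 0 0 0 0 0 0", "fingers": 1, "force": 50}}

```text
time: 3.5
eef_pos: [0.4727, 0.3103, 0.023]
tcp_rot: [0.0, 0.766, 0.643, 0.001]
force: [0.1, -0.2, 0.7]
gripper_width: -0.0
```

```bash
python3 st.py .472 .31 .06 80 2 1
```

```text
t 3.5 [0.4727 0.3103 0.023 ] yaw 80.05 z [ 1.e-03  8.e-04 -1.e+00] F [ 0.1 -0.2  0.7] w -0.0 q [-0.48  0.8  -0.23  1.89  0.36  0.48  0.43]
-0.004 -0.006 -0.37 0.0001 -0.0001 0.0001; -0.005 -0.007 -0.369 0 -0.0001 0
end [0.472 0.31  0.06 ] maxrow 0.369 deg/row 0.0
```

```bash
python3 -c "
from station import arm; print(arm.finger_overhang)"; python3 wr.py c3; python3 - <<'E'
from h import *
from station import cams
a=cams.camera("side"); crop(a["img"],215,130,305,215,6,"pics/c3s.png")
E
```

```text
0.017
```

View pics/c3.png

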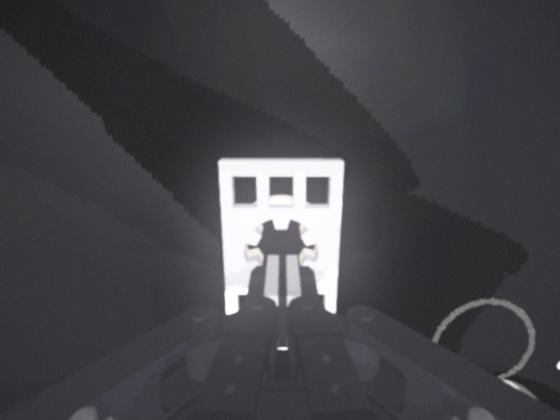

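View pics/c3s.png

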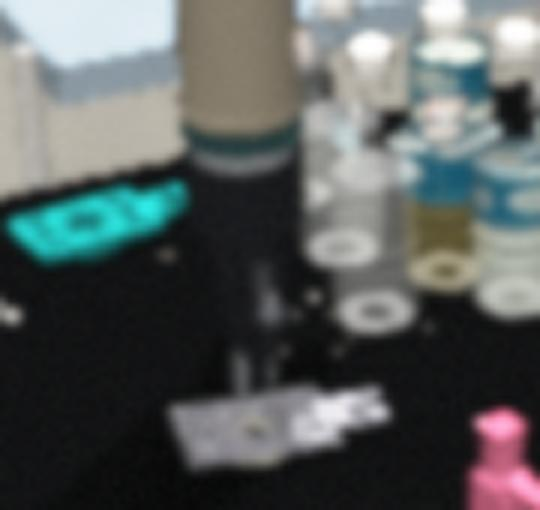

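```bash
python3 - <<'E'
from h import *
w=dict(np.load("c3.npz")); M=w["mount"]; Mi=np.linalg.inv(M)
def pt(P): 
    P=np.c_[np.array(P,float),np.ones(len(P))]@Mi.T
    return cv2.projectPoints(P[:,:3],np.zeros(3),np.zeros(3),w["K"],w["D"])[0].reshape(-1,2).round(1)
for z in (0.0,.004,.010,.014,0.017,.021):
    print(z,"open L y-/+",pt([[-.0425,-.011,z],[-.0425,.011,z]]).tolist(),"shut",pt([[0,-.011,z],[0,.011,z]]).tolist())
w["img"]; crop(w["img"],200,140,360,330,3.1,"pics/c3c.png")
w2=dict(np.load("c2.npz")); crop(w2["img"],110,250,260,360,4,"pics/c2c.png")
E
```

```text
Traceback (most recent call last):
cv2.error: OpenCV(4.12.0) /io/opencv/modules/calib3d/src/calibration_base.cpp:1490: error: (-215:Assertion failed) npoints >= 0 && (depth == CV_32F || depth == CV_64F) in function 'projectPoints'
```

```bash
python3 - <<'E'
from h import *
w=dict(np.load("c3.npz")); M=w["mount"]; Mi=np.linalg.inv(M)
def pt(P): 
    P=np.c_[np.array(P,float),np.ones(len(P))]@Mi.T
    return cv2.projectPoints(np.ascontiguousarray(P[:,:3]).reshape(-1,1,3),np.zeros(3),np.zeros(3),w["K"],w["D"])[0].reshape(-1,2).round(1)
for z in (-.01,0.0,.004,.010,.014,0.017,.021):
    print(z,"open L y-/+",pt([[-.0425,-.011,z],[-.0425,.011,z]]).tolist(),"shut",pt([[0,-.011,z],[0,.011,z]]).tolist())
w["img"]; crop(w["img"],200,140,360,330,3.1,"pics/c3c.png")
w2=dict(np.load("c2.npz")); crop(w2["img"],110,250,260,360,4,"pics/c2c.png")
E
```

```text
-0.01 open L y-/+ [[191.2, 247.7], [194.8, 289.8]] shut [[283.2, 247.7], [283.1, 289.6]]
0.0 open L y-/+ [[196.4, 239.3], [199.6, 279.3]] shut [[283.1, 239.2], [283.0, 279.1]]
0.004 open L y-/+ [[198.3, 236.1], [201.4, 275.4]] shut [[283.1, 236.1], [283.0, 275.3]]
0.01 open L y-/+ [[201.0, 231.7], [203.9, 269.9]] shut [[283.0, 231.7], [283.0, 269.8]]
0.014 open L y-/+ [[202.8, 228.9], [205.5, 266.4]] shut [[283.0, 228.9], [283.0, 266.3]]
0.017 open L y-/+ [[204.0, 226.9], [206.7, 263.9]] shut [[283.0, 226.9], [282.9, 263.8]]
0.021 open L y-/+ [[205.6, 224.3], [208.2, 260.6]] shut [[283.0, 224.3], [282.9, 260.5]]
```

View pics/c3c.png

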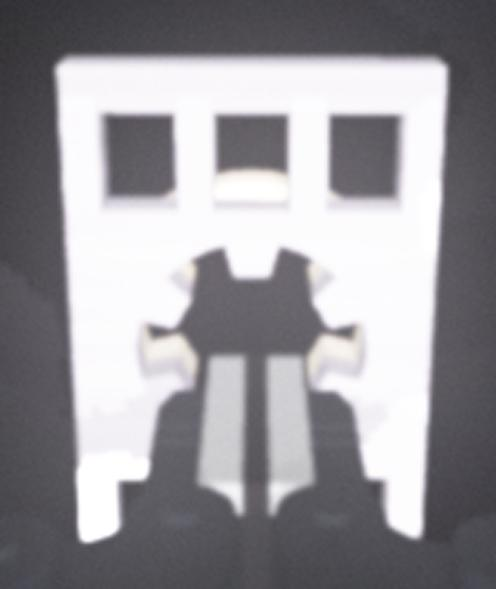

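View pics/c2c.png

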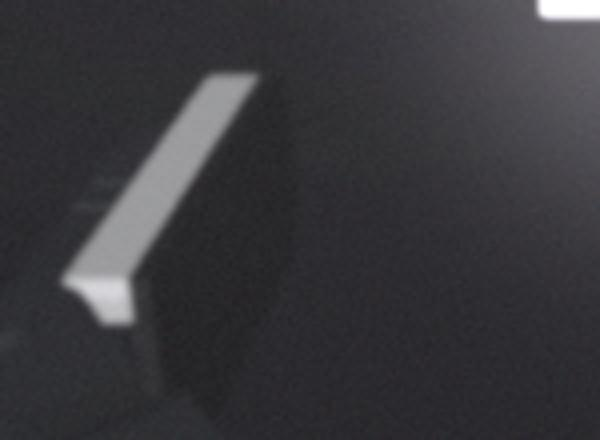

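```bash
python3 - <<'E'
from h import *
from station import cams,arm
s=arm.get_state(); print(s["eef_pos"])
b=dict(np.load("a_side.npz"));a=dict(np.load("a_scene.npz"))
for z in (.006,.02,.03,.04,.05):
    print(z,proj(b,[[.4727,.3103,z]]).round(1),proj(a,[[.4727,.3103,z]]).round(1))
c=cams.camera("scene"); np.savez("d_scene.npz",**c); crop(c["img"],200,170,290,290,5,"pics/d1.png")
c=cams.camera("side"); crop(c["img"],220,140,300,220,7,"pics/d2.png")
E
```

```text
[0.47270671 0.31034572 0.02299714]
0.006 [[257.7 202.1]] [[246.6 254.6]]
0.02 [[257.5 199. ]] [[246.5 250.2]]
0.03 [[257.4 196.8]] [[246.5 247. ]]
0.04 [[257.3 194.6]] [[246.4 243.8]]
0.05 [[257.2 192.3]] [[246.4 240.6]]
```

View pics/d1.png

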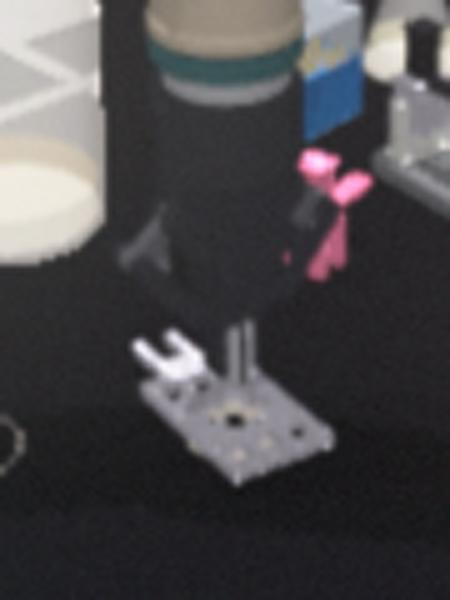

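View pics/d2.png

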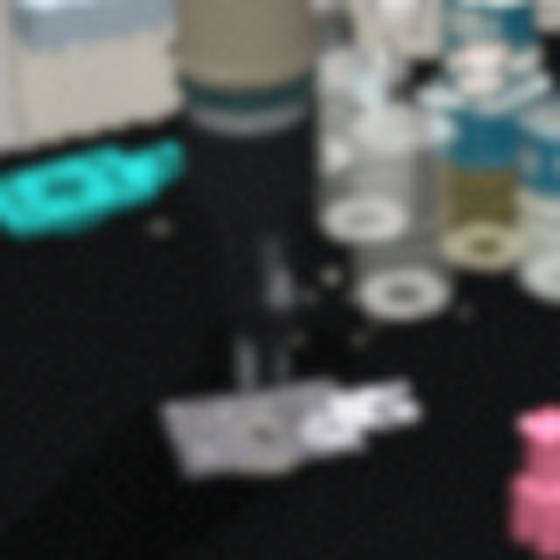

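{"method": "apply_moves", "body": {"deltas": "0 0 0 0 0 0; 0 0 0 0 0 0; 0 0 0 0 0 0; 0 0 0 0 0 0", "fingers": 0}}

```text
time: 4.2
eef_pos: [0.4726, 0.3103, 0.0229]
tcp_rot: [0.0, 0.766, 0.643, 0.001]
force: [-0.8, 0.3, -0.3]
gripper_width: 0.0723
```

```bash
python3 st.py .472 .31 .003 80 2 1
```

```text
t 4.2 [0.4726 0.3103 0.0229] yaw 80.05 z [ 8.e-04  7.e-04 -1.e+00] F [-0.8  0.3 -0.3] w 0.0723 q [-0.48  0.8  -0.23  1.89  0.36  0.48  0.43]
-0.004 -0.006 0.199 0.0001 -0.0001 0.0001; -0.004 -0.006 0.2 0 0 0
end [0.472 0.31  0.003] maxrow 0.2 deg/row 0.0
```

{"method": "apply_moves", "body": {"deltas": "0 -0.01 0.2 0 0 0; 0 0 0.2 0 0 0; 0 0 0.1 0 0 0; 0 0 0 0 0 0"}}

```text
time: 4.7
eef_pos: [0.4717, 0.3101, -0.0045]
tcp_rot: [-0.0, 0.766, 0.643, -0.0]
force: [-0.4, 0.3, -0.7]
gripper_width: 0.0857
```

```bash
python3 st.py .472 .31 -.014 80 2 1; python3 wr.py c4;  python3 - <<'E'
from h import *
from station import cams
c=cams.camera("scene"); crop(c["img"],200,170,290,290,5,"pics/d3.png")
E
```

```text
t 4.7 [ 0.4717  0.3101 -0.0045] yaw 80.06 z [-1.e-04 -0.e+00 -1.e+00] F [-0.4  0.3 -0.7] w 0.0857 q [-0.5   0.85 -0.21  1.9   0.38  0.43  0.41]
-0.001 0.003 0.095 0 0 0.0001; -0.001 0.003 0.095 0 0 0.0001
end [ 0.472  0.31  -0.014] maxrow 0.095 deg/row 0.0
```

View pics/c4.png

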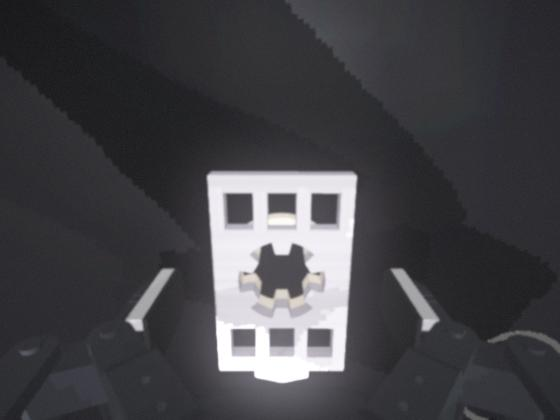

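View pics/d3.png

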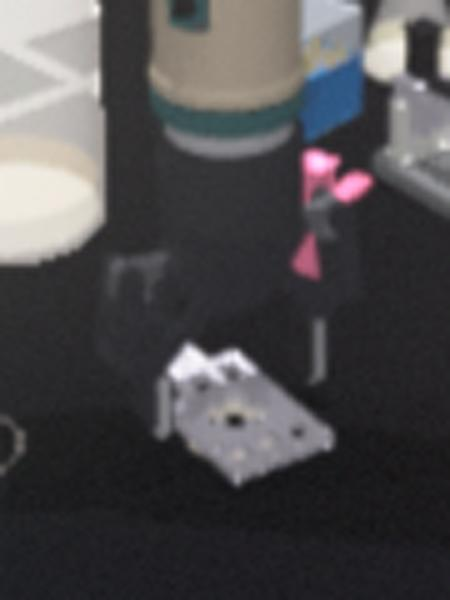

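{"method": "apply_moves", "body": {"deltas": "0 0 0.1 0 0 0; 0 0 0.1 0 0 0; 0 0 0.05 0 0 0"}}

```text
time: 5.18
eef_pos: [0.4725, 0.3107, -0.0166]
tcp_rot: [-0.0, 0.766, 0.643, 0.001]
force: [0.1, -0.1, -1.5]
gripper_width: 0.0854
```

```bash
python3 st.py .472 .31 -.016 80 1 1; python3 wr.py c5;  python3 - <<'E'
from h import *
from station import cams
c=cams.camera("scene"); i=cv2.resize(c["img"][200:280,200:280],None,fx=5,fy=5,interpolation=2)
c=cams.camera("side"); j=cv2.resize(c["img"][140:220,220:300],None,fx=5,fy=5,interpolation=2)
cv2.imwrite("pics/d4.png",np.hstack([i,j])[:,:,::-1])
E
```

```text
t 5.17 [ 0.4725  0.3107 -0.0166] yaw 80.05 z [ 0.0017  0.0014 -1.    ] F [ 0.1 -0.1 -1.5] w 0.0854 q [-0.51  0.87 -0.2   1.9   0.39  0.41  0.41]
-0.015 -0.008 -0.012 0.0002 -0.0003 0.0001
end [ 0.472  0.31  -0.016] maxrow 0.015 deg/row 0.1
```

View pics/c5.png

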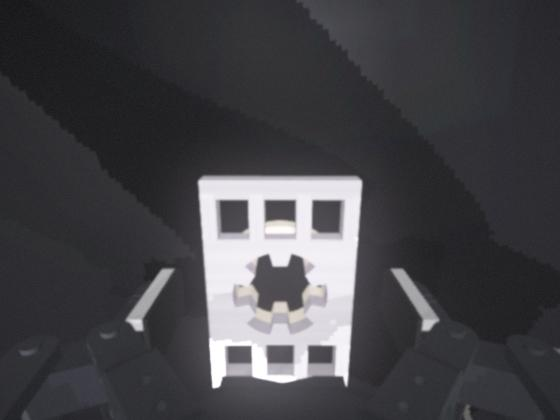

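View pics/d4.png

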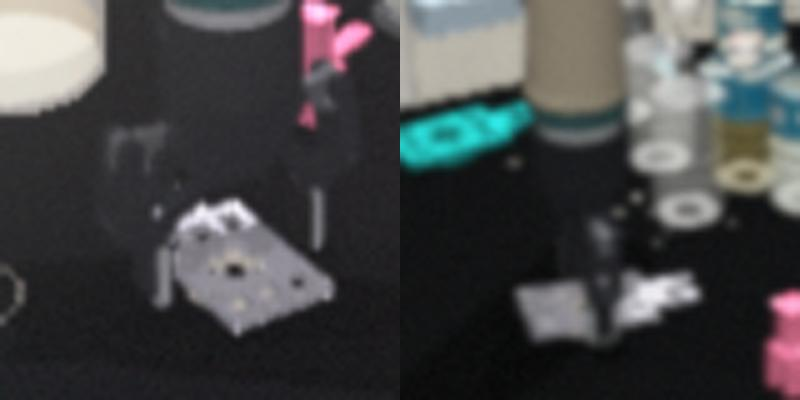

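{"method": "apply_moves", "body": {"deltas": "0 0 0.08 0.0002 -0.0003 0; 0 0 0 0 0 0"}}

```text
time: 5.58
eef_pos: [0.4727, 0.3108, -0.0205]
tcp_rot: [0.0, 0.766, 0.643, 0.0]
force: [-0.6, 0.2, -0.5]
gripper_width: 0.0855
```

{"method": "apply_moves", "body": {"deltas": "0 0 0 0 0 0; 0 0 0 0 0 0", "fingers": 0.5, "force": 40}}

```text
time: 5.82
eef_pos: [0.475, 0.3127, -0.0159]
tcp_rot: [0.001, 0.766, 0.643, 0.003]
force: [-1.5, -0.6, 14.1]
gripper_width: 0.0588
```

```bash
python3 st.py .472 .31 -.0205 80 1 1; python3 wr.py c6
```

```text
t 5.83 [ 0.475   0.3127 -0.0159] yaw 80.05 z [ 0.0055  0.0024 -1.    ] F [-1.5 -0.6 14.1] w 0.0588 q [-0.51  0.87 -0.2   1.9   0.39  0.41  0.41]
-0.064 -0.05 0.091 0.0008 -0.0005 0.0001
end [ 0.472   0.31   -0.0205] maxrow 0.091 deg/row 0.4
```

View pics/c6.png

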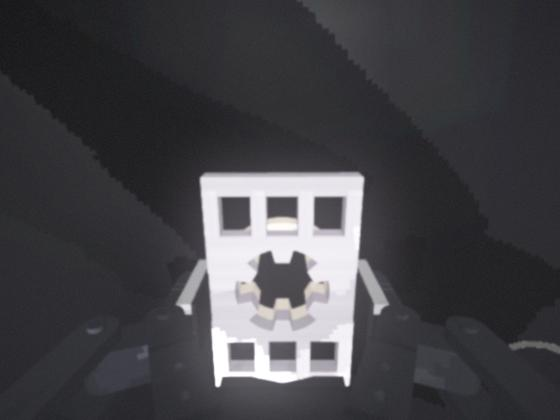

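{"method": "apply_moves", "body": {"deltas": "0 0 0 0 0 0; -0.05 -0.04 -0.08 0.0008 -0.0005 0; 0 0 0 0 0 0", "fingers": 0.2}}

```text
time: 6.25
eef_pos: [0.4728, 0.3107, -0.0109]
tcp_rot: [-0.0, 0.766, 0.643, 0.001]
force: [0.2, 0.1, -0.5]
gripper_width: 0.0685
```

```bash
python3 st.py .472 .31 -.012 80 1 1
```

```text
t 6.25 [ 0.4728  0.3107 -0.0109] yaw 80.05 z [ 8.e-04  8.e-04 -1.e+00] F [ 0.2  0.1 -0.5] w 0.0685 q [-0.5   0.86 -0.2   1.9   0.38  0.42  0.41]
-0.016 -0.012 0.022 0.0001 -0.0001 0.0001
end [ 0.472  0.31  -0.012] maxrow 0.022 deg/row 0.1
```

{"method": "apply_moves", "body": {"deltas": "0 0 0 0 0 0; 0 0 0 0 0 0; 0 0 0 0 0 0", "fingers": 1, "force": 80}}

```text
time: 6.62
eef_pos: [0.4729, 0.3112, -0.0102]
tcp_rot: [-0.0, 0.766, 0.643, 0.001]
force: [-1.3, -0.6, 3.6]
gripper_width: 0.0579
```

```bash
python3 st.py .472 .31 .04 80 2 1;python3 wr.py c7
```

```text
t 6.62 [ 0.4729  0.3112 -0.0102] yaw 80.06 z [ 0.0012  0.0014 -1.    ] F [-1.3 -0.6  3.6] w 0.0579 q [-0.5   0.86 -0.2   1.9   0.38  0.42  0.41]
-0.013 -0.006 -0.502 0.0001 -0.0001 0.0001; -0.012 -0.007 -0.503 0.0001 -0.0002 0.0001
end [0.472 0.31  0.04 ] maxrow 0.503 deg/row 0.1
```

View pics/c7.png

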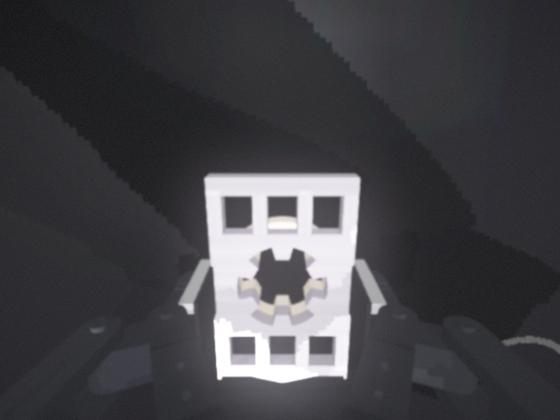

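{"method": "apply_moves", "body": {"deltas": "0 0 -0.4 0 0 0; 0 0 -0.6 0 0 0; 0 0 -0.8 0 0 0; 0 0 -0.7 0 0 0; 0 0 -0.4 0 0 0"}}

```text
time: 7.3
eef_pos: [0.4688, 0.3075, 0.1325]
tcp_rot: [-0.001, 0.766, 0.643, -0.006]
force: [0.4, -0.3, -2.3]
gripper_width: 0.0576
```

```bash
python3 st.py .5314 -.037 .14 -7.2 11;python3 wr.py c8
```

```text
t 7.3 [0.4688 0.3075 0.1325] yaw 80.07 z [-0.0108 -0.0073 -0.9999] F [ 0.4 -0.3 -2.3] w 0.0576 q [-0.42  0.64 -0.32  1.84  0.29  0.73  0.49]
-0.6 0.22 -0.01 0 0 0.022; -0.56 0.3 -0.01 0 0 0.022; -0.51 0.37 -0.01 0 0 0.022; -0.46 0.44 -0.01 0 0 0.022; -0.39 0.5 -0.01 0 0 0.022; -0.32 0.55 -0.01 0 0 0.022; -0.24 0.59 -0.01 0 0 0.022; -0.16 0.62 -0.01 0 0 0.022; -0.07 0.63 -0.01 0 0.001 0.022; 0.02 0.64 -0.01 0 0 0.022; 0.1 0.63 -0.01 0.001 0.001 0.022
end [ 0.5312 -0.0369  0.1398] maxrow 0.63 deg/row 8.1
```

View pics/c8.png

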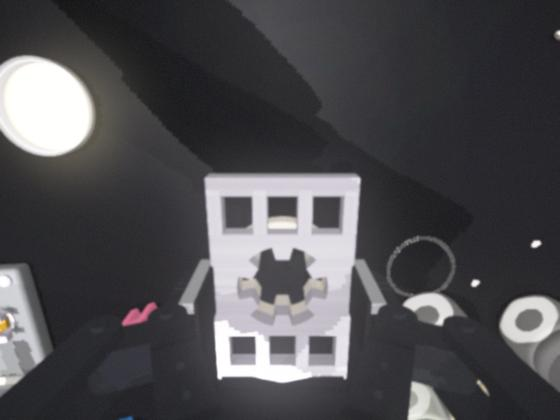

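```bash
python3 st.py .5314 -.15 .15 -7.2 12
```

```text
t 7.35 [0.4697 0.3083 0.1344] yaw 80.06 z [-0.0082 -0.0057 -1.    ] F [ 0.   0.3 -0.2] w 0.0575 q [-0.42  0.63 -0.32  1.84  0.29  0.73  0.5 ]
-0.73 0.23 -0.02 0 0 0.02; -0.7 0.32 -0.02 0 0 0.02; -0.65 0.41 -0.02 0 0 0.02; -0.6 0.49 -0.02 0 0 0.02; -0.53 0.56 -0.02 0 0 0.02; -0.46 0.62 -0.02 0 0 0.02; -0.38 0.67 -0.03 0 0 0.02; -0.29 0.72 -0.02 0 0 0.02; -0.2 0.74 -0.03 0 0 0.021; -0.09 0.77 -0.02 0 0 0.02; 0 0.77 -0.03 0 0.001 0.021; 0.1 0.76 -0.02 0.001 0 0.02
end [ 0.5314 -0.1498  0.15  ] maxrow 0.76 deg/row 7.3
```

{"method": "apply_moves", "body": {"deltas": "-0.73 0.23 -0.1 0 0 0.02; -0.7 0.32 -0.1 0 0 0.02; -0.65 0.41 -0.1 0 0 0.02; -0.6 0.49 -0.02 0 0 0.02; -0.53 0.56 -0.02 0 0 0.02"}}

```text
time: 7.98
eef_pos: [0.4916, 0.1149, 0.1474]
tcp_rot: [-0.0, 0.929, 0.369, -0.008]
force: [0.5, 0.4, -2.6]
gripper_width: 0.0573
```

{"method": "apply_moves", "body": {"deltas": "-0.46 0.62 -0.02 0 0 0.02; -0.38 0.67 -0.03 0 0 0.02; -0.29 0.72 -0.02 0 0 0.02; -0.2 0.74 -0.03 0 0 0.02; -0.09 0.7 -0.02 0 0 0.02"}}

```text
time: 8.6
eef_pos: [0.5084, -0.0808, 0.1483]
tcp_rot: [0.003, 0.999, 0.053, -0.013]
force: [0.3, -0.7, -3.4]
gripper_width: 0.0574
```

```bash
python3 st.py .5314 -.15 .15 -7.2 4
```

```text
t 8.6 [ 0.5084 -0.0808  0.1483] yaw 6.05 z [-0.0257 -0.0069 -0.9996] F [ 0.3 -0.7 -3.4] w 0.0574 q [0.09 0.55 0.01 1.94 0.01 0.68 0.2 ]
0.08 0.36 -0.01 0 0.001 0.009; 0.1 0.35 -0.01 0 0.001 0.009; 0.11 0.34 -0.01 0.001 0.001 0.009; 0.14 0.34 -0.01 0 0.001 0.01
end [ 0.5315 -0.15    0.1502] maxrow 0.34 deg/row 3.6
```

{"method": "apply_moves", "body": {"deltas": "0.08 0.36 0 0 0.001 0.009; 0.1 0.35 0 0 0.001 0.009; 0.11 0.34 0 0.001 0.001 0.009; 0.14 0.34 0 0 0.001 0.01; 0 0 0 0 0 0"}}

```text
time: 9.22
eef_pos: [0.5313, -0.154, 0.1456]
tcp_rot: [0.0, 0.998, -0.07, -0.001]
force: [-0.1, 0.3, -3.7]
gripper_width: 0.0578
```

```bash
python3 st.py .5314 -.037 .12 -7.2 3; python3 wr.py e1
```

```text
t 9.22 [ 0.5313 -0.154   0.1456] yaw -8.0 z [-2.7e-03 -1.0e-04 -1.0e+00] F [-0.1  0.3 -3.7] w 0.0578 q [ 0.19  0.59  0.07  1.86 -0.06  0.69  0.15]
-0.11 -0.77 0.17 0 0 -0.001; -0.1 -0.77 0.17 0 0 -0.001; -0.1 -0.78 0.17 0 0 0
end [ 0.5313 -0.037   0.1201] maxrow 0.78 deg/row 0.2
```

View pics/e1.png

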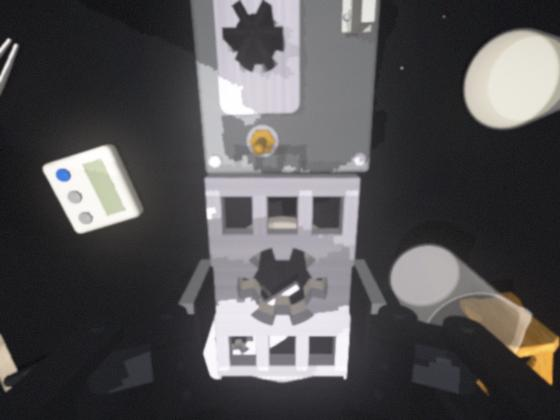

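```bash
python3 - <<'E'
from h import *
w=dict(np.load("e1.npz")); crop(w["img"],190,0,390,190,3.1,"pics/e1c.png"); crop(w["img"],195,165,370,390,2.6,"pics/e1d.png")
E
```

```text
(no output)
```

View pics/e1c.png

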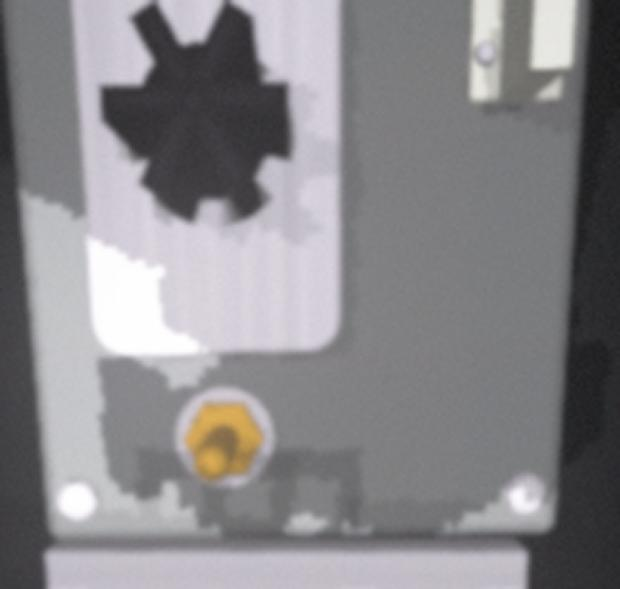

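View pics/e1d.png

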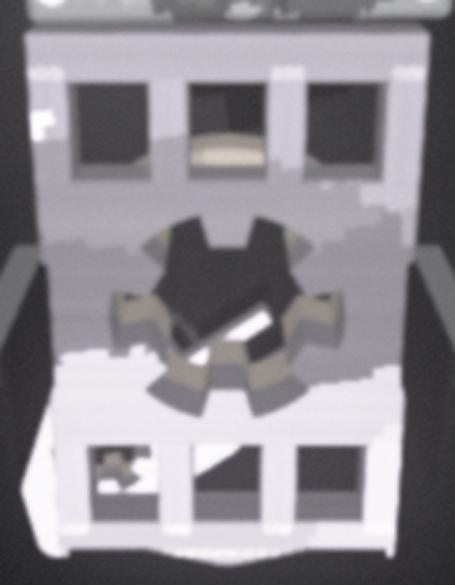

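```bash
cat > ov.py <<'E'
from h import *
def gear(c,yaw_,z,r=.018,rr=.0135,w=.006):
    pts=[]
    for k in range(6):
        th=np.radians(yaw_+60*k); e=np.array([np.cos(th),np.sin(th)]); n=np.array([-e[1],e[0]])
        for a,b in ((rr,-1),(r,-1),(r,1),(rr,1)):
            rad=np.sqrt(max(a*a-(w/2)**2,0)); pts.append(np.r_[np.array(c)+e*rad+n*b*w/2,z])
    return np.array(pts)
def poly(im,P,off,k,col):
    cv2.polylines(im,[np.round((P-off)*k).astype(int)],True,col,1)
E
python3 - <<'E'
from ov import *
w=dict(np.load("e1.npz")); k=3.1; o=np.array([190,0])
f=lambda p:np.array(p)/k+o
h=back(w,f([[195,104]]),.078,w)[0]; r=back(w,f([[212,461]]),.07,w)[0]; b=back(w,f([[50,540],[553,530]]),.016,w)
print("hub",h.round(4),"rod",r.round(4),"d",np.linalg.norm((h-r)[:2]),"yaw",np.degrees(np.arctan2((h-r)[1],(h-r)[0]))-90,"base edge",b.round(4),np.degrees(np.arctan2(*(b[1]-b[0])[1::-1])))
im=cv2.resize(w["img"][0:190,190:390],None,fx=k,fy=k,interpolation=2)[:,:,::-1].copy()
psi=np.degrees(np.arctan2((h-r)[1],(h-r)[0]))-90
poly(im,proj(w,gear(h[:2],psi,.078),w),o,k,(0,255,0))
poly(im,proj(w,gear(h[:2],psi,.032),w),o,k,(255,0,255))
cv2.imwrite("pics/e1o.png",im)
E
```

```text
hub [ 0.5307 -0.0396  0.078 ] rod [ 0.5223 -0.1072  0.07  ] d 0.0681514971472695 yaw -7.0349511685158745 base edge [[ 0.47   -0.1291  0.016 ]
 [ 0.6066 -0.1455  0.016 ]] -6.816175030895516
```

View pics/e1o.png

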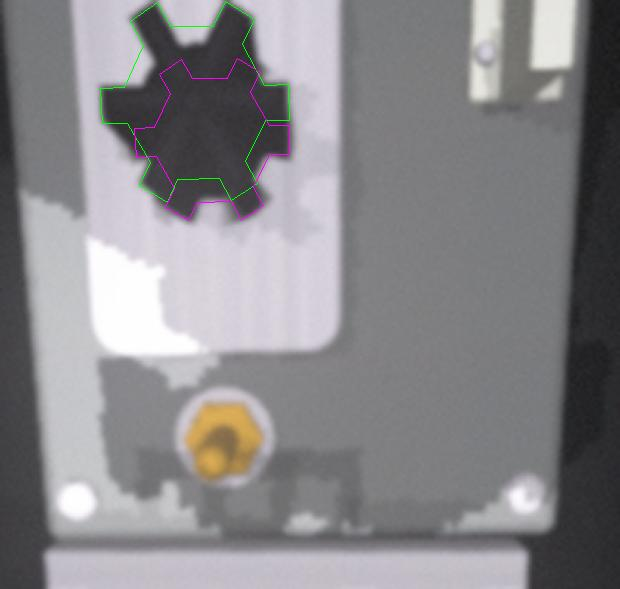

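```bash
cat >> ov.py <<'E'
def projt(w,P):  # tool-frame points
    Mi=np.linalg.inv(w["mount"]); P=np.c_[np.array(P,float),np.ones(len(P))]@Mi.T
    return cv2.projectPoints(np.ascontiguousarray(P[:,:3]).reshape(-1,1,3),np.zeros(3),np.zeros(3),w["K"],w["D"])[0].reshape(-1,2)
def backt(w,px,z):
    u=cv2.undistortPoints(np.array(px,float).reshape(-1,1,2),w["K"],w["D"]).reshape(-1,2)
    M=w["mount"]; d=np.c_[u,np.ones(len(u))]@M[:3,:3].T; C=M[:3,3]
    return C+d*((z-C[2])/d[:,2])[:,None]
E
python3 - <<'E'
from ov import *
w=dict(np.load("e1.npz")); k=2.6; o=np.array([195,165])
im=cv2.resize(w["img"][165:390,195:370],None,fx=k,fy=k,interpolation=2)[:,:,::-1].copy()
# corners in crop: TL(25,33) TR(430,33) BR(397,555) BL(48,550)
for z in (-.022,-.026,-.030):
    Q=backt(w,np.array([[25,33],[430,33]])/k+o,z); print(z,Q.round(4).tolist(),np.linalg.norm(Q[1]-Q[0]))
# jaws at y~0 check: bore
for z,c in ((-.026,(0,255,0)),(-.018,(255,0,255))):
    poly(im,projt(w,gear((0,0),0,z,r=.0192,rr=.0145,w=.0072)),o,k,c)
    poly(im,projt(w,[[-.03,-.048,z],[.03,-.048,z],[.03,.048,z],[-.03,.048,z]]),o,k,c)
cv2.imwrite("pics/e1e.png",im)
E
```

```text
-0.022 [[-0.03, -0.047, -0.022], [0.0318, -0.047, -0.022]] 0.06186199955440161
-0.026 [[-0.0291, -0.0479, -0.026], [0.0309, -0.0479, -0.026]] 0.059991658446779644
-0.03 [[-0.0282, -0.0487, -0.03], [0.03, -0.0487, -0.03]] 0.05812131733915767
```

View pics/e1e.png

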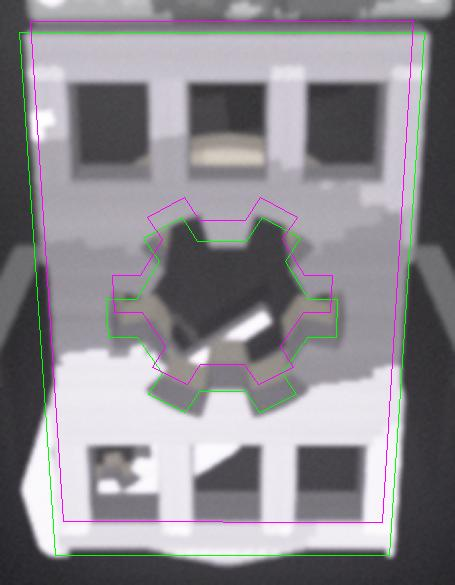

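```bash
python3 - <<'E'
from ov import *
w=dict(np.load("e1.npz")); k=7; o=np.array([230,240])
im=cv2.resize(w["img"][240:330,230:335],None,fx=k,fy=k,interpolation=2)[:,:,::-1].copy()
for z,c,d in ((-.026,(0,255,0),(.0009,.0003)),):
    poly(im,projt(w,gear(d,0,z,r=.0188,rr=.0145,w=.0072)),o,k,c)
cv2.imwrite("pics/e1f.png",im)
E
```

```text
(no output)
```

View pics/e1f.png

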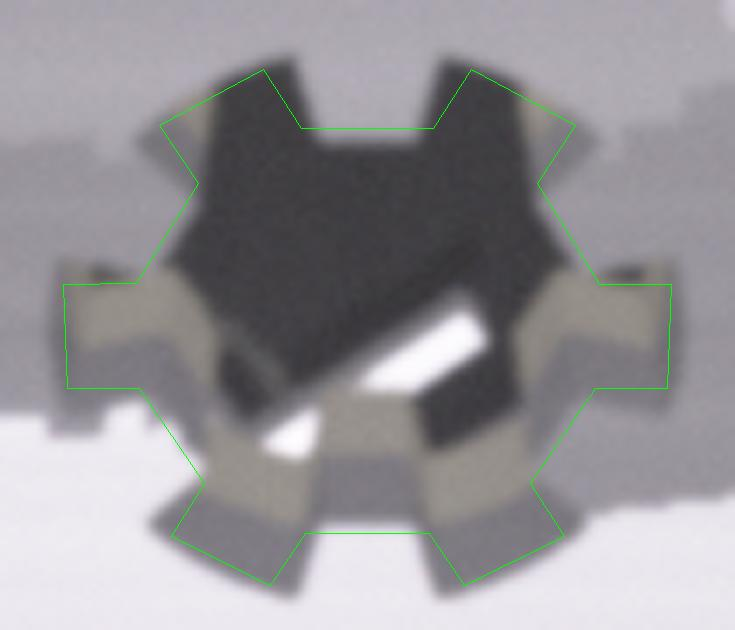

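```bash
python3 st.py .530 -.0385 .1 -7 3
```

```text
t 9.28 [ 0.5311 -0.1526  0.1455] yaw -7.89 z [-0.0033  0.001  -1.    ] F [-0.  -0.4 -2.8] w 0.0573 q [ 0.19  0.59  0.07  1.87 -0.06  0.69  0.15]
-0.11 -0.75 0.3 0 0 -0.001; -0.11 -0.75 0.31 0 0 -0.001; -0.1 -0.76 0.3 0 0.001 0
end [ 0.5299 -0.0385  0.1001] maxrow 0.76 deg/row 0.3
```

{"method": "apply_moves", "body": {"deltas": "-0.11 -0.75 0.2 0 0 -0.001; -0.11 -0.75 0.3 0 0 -0.001; -0.1 -0.6 0.3 0 0 0; 0 0 0 0 0 0"}}

```text
time: 9.78
eef_pos: [0.5287, -0.039, 0.1049]
tcp_rot: [-0.002, 0.998, -0.06, -0.002]
force: [0.2, 0.3, -2.5]
gripper_width: 0.0574
```

```bash
python3 st.py .530 -.0385 .085 -7 2 1
```

```text
t 9.78 [ 0.5287 -0.039   0.1049] yaw -6.83 z [-0.003   0.0044 -1.    ] F [ 0.2  0.3 -2.5] w 0.0574 q [-0.02  0.63  0.06  1.96 -0.08  0.56 -0.02]
0.013 -0.006 0.199 -0.0003 0.0003 0.0002; 0.013 -0.006 0.2 -0.0003 0.0003 0.0003
end [ 0.53   -0.0385  0.085 ] maxrow 0.2 deg/row 0.2
```

{"method": "apply_moves", "body": {"deltas": "0.015 -0.01 0.15 -0.0003 0.0003 0.0002; 0.01 0 0.15 -0.0003 0.0003 0.0002; 0 0 0 0 0 0"}}

```text
time: 10.15
eef_pos: [0.5303, -0.0394, 0.0895]
tcp_rot: [0.0, 0.998, -0.061, 0.001]
force: [-0.7, -0.9, -2.8]
gripper_width: 0.0581
```

```bash
python3 st.py .530 -.0385 .075 -7 1 1; python3 wr.py e2; python3 - <<'E'
from ov import *
w=dict(np.load("e2.npz")); k=3.7; o=np.array([180,180])
crop(w["img"],180,180,390,340,3.7,"pics/e2c.png")
E
```

```text
t 10.15 [ 0.5303 -0.0394  0.0895] yaw -7.0 z [ 1.5e-03 -6.0e-04 -1.0e+00] F [-0.7 -0.9 -2.8] w 0.0581 q [-0.02  0.65  0.07  1.97 -0.08  0.52 -0.03]
-0.01 -0.018 0.29 0.0001 -0.0003 0
end [ 0.53   -0.0385  0.075 ] maxrow 0.29 deg/row 0.1
```

View pics/e2.png

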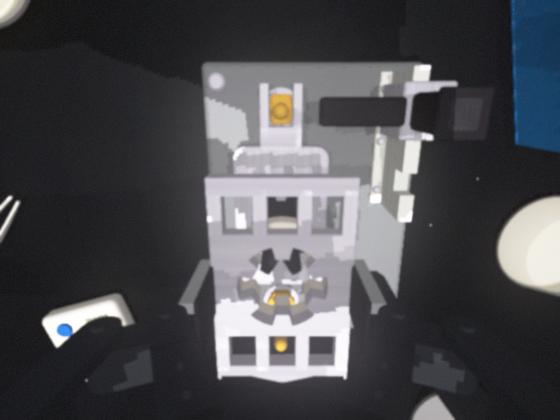

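View pics/e2c.png

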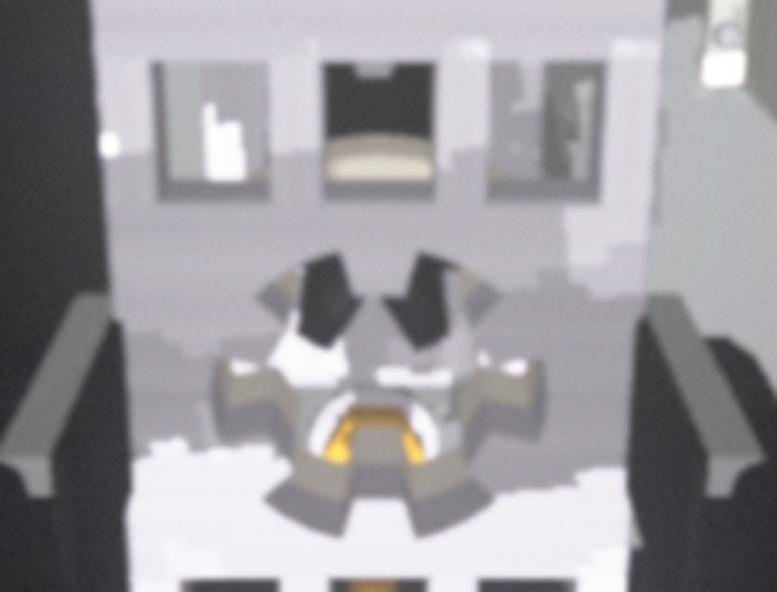

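```bash
python3 - <<'E'
from ov import *
w=dict(np.load("e2.npz")); k=6.5; o=np.array([230,235])
im=cv2.resize(w["img"][235:325,230:335],None,fx=k,fy=k,interpolation=2)[:,:,::-1].copy()
poly(im,projt(w,gear((.0009,.0003),0,-.026,r=.0190,rr=.0145,w=.0078)),o,k,(0,255,0))
poly(im,proj(w,gear((.5307,-.0396),-7,.078),w),o,k,(0,0,255))
poly(im,proj(w,gear((.5308,-.0377),-7,.078),w),o,k,(255,0,255))
cv2.imwrite("pics/e2f.png",im)
E
```

```text
(no output)
```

View pics/e2f.png

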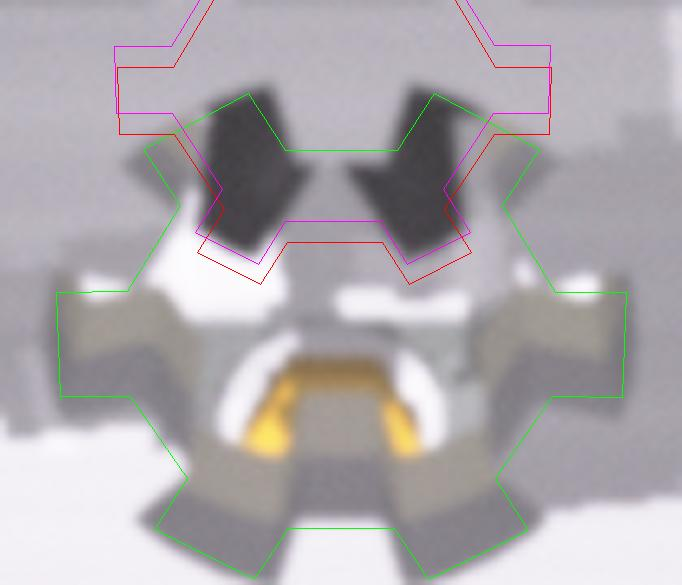

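```bash
python3 st.py .5299 -.0378 .071 -7 2 1
```

```text
t 10.2 [ 0.5306 -0.0395  0.0898] yaw -7.01 z [ 2.e-03 -7.e-04 -1.e+00] F [ 0.5 -0.4 -3.5] w 0.0577 q [-0.02  0.65  0.07  1.97 -0.08  0.52 -0.03]
-0.009 -0.016 0.188 0 -0.0002 0; -0.009 -0.016 0.187 0.0001 -0.0001 0
end [ 0.5299 -0.0378  0.071 ] maxrow 0.187 deg/row 0.1
```

{"method": "apply_moves", "body": {"deltas": "-0.01 -0.02 0.15 0 -0.0002 0; -0.01 -0.015 0.15 0 -0.0001 0; 0 0 0 0 0 0"}}

```text
time: 10.58
eef_pos: [0.53, -0.0386, 0.074]
tcp_rot: [0.0, 0.998, -0.062, 0.0]
force: [-0.7, 0.1, -2.7]
gripper_width: 0.0574
```

```bash
python3 st.py .5299 -.0378 .070 -7 1 1
```

```text
t 10.57 [ 0.53   -0.0386  0.074 ] yaw -7.11 z [ 6.e-04 -7.e-04 -1.e+00] F [-0.7  0.1 -2.7] w 0.0574 q [-0.02  0.68  0.06  1.97 -0.08  0.49 -0.03]
-0.004 -0.016 0.079 0.0001 -0.0001 -0.0003
end [ 0.5299 -0.0378  0.07  ] maxrow 0.079 deg/row 0.1
```

{"method": "apply_moves", "body": {"deltas": "0 -0.016 0.06 0 0 -0.0003; 0 0 0 0 0 0"}}

```text
time: 10.82
eef_pos: [0.5302, -0.0378, 0.0708]
tcp_rot: [0.0, 0.998, -0.061, 0.0]
force: [0.3, -0.2, -3.0]
gripper_width: 0.0574
```

```bash
python3 st.py .5299 -.0378 .068 -7 1 1; python3 wr.py e3;python3 - <<'E'
from ov import *
w=dict(np.load("e3.npz")); k=6.5; o=np.array([230,225])
im=cv2.resize(w["img"][225:325,230:335],None,fx=k,fy=k,interpolation=2)[:,:,::-1].copy()
poly(im,proj(w,gear((.5308,-.0382),-7,.0755),w),o,k,(255,0,255))
cv2.imwrite("pics/e3f.png",im)
E
```

```text
t 10.82 [ 0.5302 -0.0378  0.0708] yaw -7.0 z [ 7.e-04 -7.e-04 -1.e+00] F [ 0.3 -0.2 -3. ] w 0.0574 q [-0.02  0.68  0.06  1.98 -0.08  0.48 -0.03]
-0.006 0 0.055 0.0001 -0.0001 0
end [ 0.5299 -0.0378  0.068 ] maxrow 0.055 deg/row 0.1
```

View pics/e3f.png

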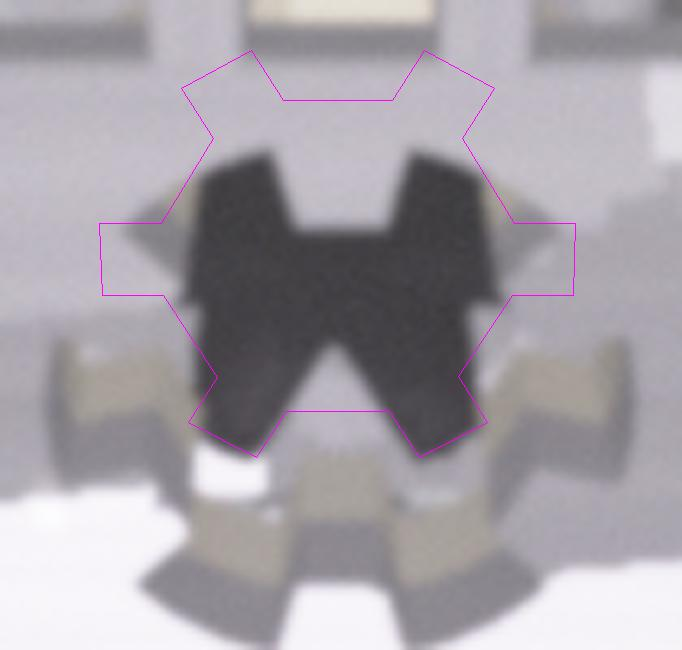

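{"method": "apply_moves", "body": {"deltas": "-0.006 0 0.06 0 0 0; 0 0 0.06 0 0 0; 0 0 0 0 0 0"}}

```text
time: 11.25
eef_pos: [0.5303, -0.0379, 0.0648]
tcp_rot: [0.0, 0.998, -0.061, 0.001]
force: [0.7, -0.1, -3.1]
gripper_width: 0.057
```

```bash
python3 st.py .5299 -.0378 .060 -7 1 1
```

```text
t 11.25 [ 0.5303 -0.0379  0.0648] yaw -7.0 z [ 1.7e-03 -9.0e-04 -1.0e+00] F [ 0.7 -0.1 -3.1] w 0.057 q [-0.02  0.69  0.06  1.98 -0.08  0.47 -0.02]
-0.009 0 0.095 0.0001 -0.0003 0
end [ 0.5299 -0.0378  0.06  ] maxrow 0.095 deg/row 0.1
```

{"method": "apply_moves", "body": {"deltas": "-0.006 0 0.08 0 -0.0002 0; 0 0 0.08 0 0 0; 0 0 0 0 0 0"}}

```text
time: 11.62
eef_pos: [0.53, -0.0379, 0.0562]
tcp_rot: [0.0, 0.998, -0.061, 0.0]
force: [-0.1, 0.1, -2.3]
gripper_width: 0.0574
```

```bash
python3 st.py .5299 -.0378 .050 -7 1 1
```

```text
t 11.62 [ 0.53   -0.0379  0.0562] yaw -7.0 z [ 3.e-04 -7.e-04 -1.e+00] F [-0.1  0.1 -2.3] w 0.0574 q [-0.02  0.71  0.06  1.98 -0.08  0.45 -0.02]
-0.001 -0.001 0.123 0.0001 -0.0001 0
end [ 0.5299 -0.0378  0.05  ] maxrow 0.123 deg/row 0.0
```

{"method": "apply_moves", "body": {"deltas": "0 0 0.12 0 0 0; 0 0 0.12 0 0 0; 0 0 0.12 0 0 0; 0 0 0.12 0 0 0; 0 0 0 0 0 0"}}

```text
time: 12.25
eef_pos: [0.5299, -0.0379, 0.0301]
tcp_rot: [0.0, 0.998, -0.061, -0.0]
force: [0.1, -0.8, -1.9]
gripper_width: 0.0577
```

```bash
python3 st.py .5299 -.0378 .0222 -7 2 1; python3 wr.py e4; python3 - <<'E'
from ov import *
from station import cams
c=cams.camera("side"); crop(c["img"],270,190,370,290,5.5,"pics/e4s.png")
E
```

```text
t 12.25 [ 0.5299 -0.0379  0.0301] yaw -7.0 z [-1.e-04 -7.e-04 -1.e+00] F [ 0.1 -0.8 -1.9] w 0.0577 q [-0.01  0.76  0.05  1.99 -0.09  0.4  -0.02]
0 -0.001 0.079 0.0001 0 0; 0 -0.001 0.079 0 0 0
end [ 0.5299 -0.0378  0.0222] maxrow 0.079 deg/row 0.0
```

View pics/e4.png

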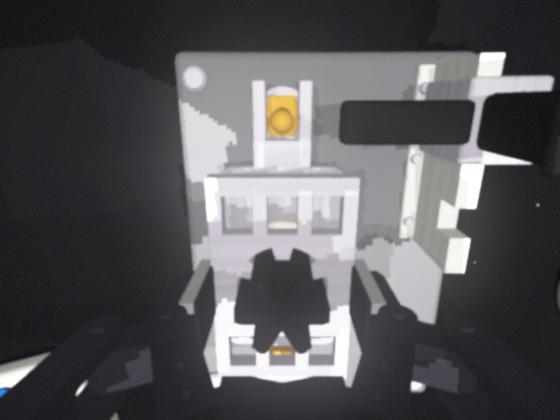

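View pics/e4s.png

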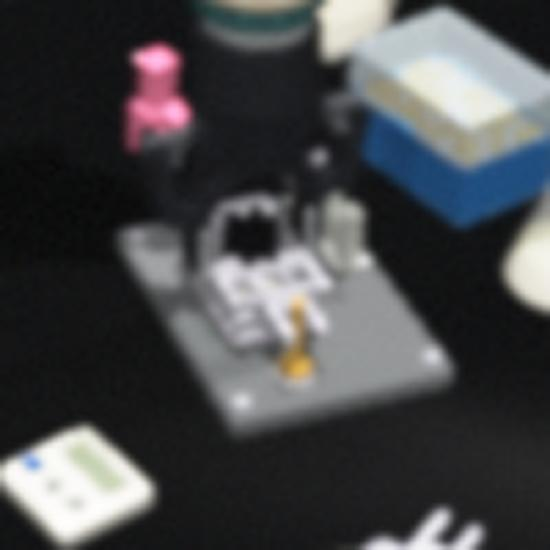

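{"method": "apply_moves", "body": {"deltas": "0 0 0.08 0 0 0; 0 0 0.06 0 0 0; 0 0 0.02 0 0 0; 0 0 0 0 0 0"}}

```text
time: 12.85
eef_pos: [0.5307, -0.0379, 0.0225]
tcp_rot: [0.0, 0.998, -0.061, 0.001]
force: [0.8, -0.5, -3.8]
gripper_width: 0.0574
```

```bash
python3 st.py .5299 -.0378 .0205 -7 1 1
```

```text
t 12.85 [ 0.5307 -0.0379  0.0225] yaw -7.0 z [ 1.8e-03 -8.0e-04 -1.0e+00] F [ 0.8 -0.5 -3.8] w 0.0574 q [-0.01  0.77  0.05  1.99 -0.09  0.38 -0.02]
-0.016 0 0.04 0.0001 -0.0003 0
end [ 0.5299 -0.0378  0.0205] maxrow 0.04 deg/row 0.1
```

{"method": "apply_moves", "body": {"deltas": "0 0 0.03 0 0 0; 0 0 0.03 0 0 0; 0 0 0 0 0 0"}}

```text
time: 13.22
eef_pos: [0.5308, -0.038, 0.0221]
tcp_rot: [0.0, 0.998, -0.061, 0.001]
force: [-0.1, 0.3, -2.7]
gripper_width: 0.0572
```

```bash
python3 st.py .5299 -.0378 .0205 -7 1 1
```

```text
t 13.22 [ 0.5308 -0.038   0.0221] yaw -7.01 z [ 2.6e-03 -6.0e-04 -1.0e+00] F [-0.1  0.3 -2.7] w 0.0572 q [-0.01  0.77  0.05  1.99 -0.09  0.38 -0.02]
-0.019 -0.001 0.033 0 -0.0004 0
end [ 0.5299 -0.0378  0.0205] maxrow 0.033 deg/row 0.2
```

{"method": "apply_moves", "body": {"deltas": "-0.01 0 0.06 0 -0.0004 0; 0 0 0.06 0 0 0"}}

```text
time: 13.48
eef_pos: [0.5309, -0.038, 0.0216]
tcp_rot: [-0.0, 0.998, -0.061, 0.001]
force: [-8.5, 1.2, 36.9]
gripper_width: 0.0573
```

```bash
python3 st.py .5299 -.0378 .0205 -7 1 1;python3 wr.py e5; python3 - <<'E'
from ov import *
w=dict(np.load("e5.npz")); crop(w["img"],160,60,400,390,1.8,"pics/e5c.png")
E
```

```text
t 13.47 [ 0.5309 -0.038   0.0216] yaw -7.02 z [ 2.2e-03  2.0e-04 -1.0e+00] F [-8.5  1.2 36.9] w 0.0573 q [-0.01  0.77  0.05  1.99 -0.09  0.38 -0.02]
-0.021 -0.001 0.022 -0.0001 -0.0003 -0.0001
end [ 0.5299 -0.0378  0.0205] maxrow 0.022 deg/row 0.1
```

View pics/e5c.png

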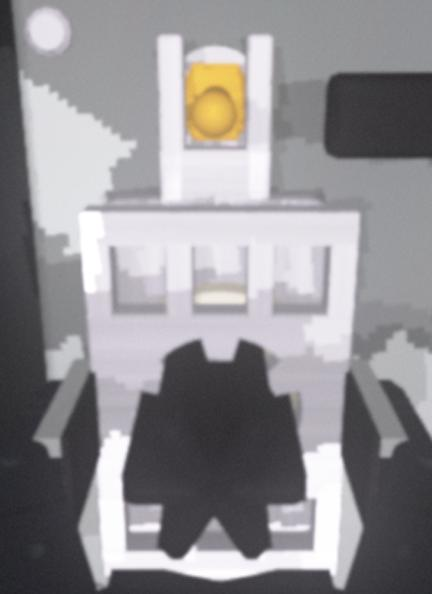

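{"method": "apply_moves", "body": {"deltas": "0 0 -0.01 0 0 0; 0 0 0 0 0 0"}}

```text
time: 13.78
eef_pos: [0.5309, -0.0381, 0.0228]
tcp_rot: [-0.0, 0.998, -0.061, 0.001]
force: [-0.5, 0.0, -3.5]
gripper_width: 0.0575
```

{"method": "apply_moves", "body": {"deltas": "0 0 0 0 0 0; 0 0 0 0 0 0; 0 0 0 0 0 0; 0 0 0 0 0 0", "fingers": 0}}

```text
time: 14.28
eef_pos: [0.5321, -0.038, 0.0221]
tcp_rot: [-0.0, 0.998, -0.061, 0.002]
force: [-0.0, 0.5, -0.9]
gripper_width: 0.0857
```

```bash
python3 st.py .5299 -.0378 .14 -7 3 1
```

```text
t 14.28 [ 0.5321 -0.038   0.0221] yaw -7.03 z [ 4.3e-03  1.0e-04 -1.0e+00] F [-0.   0.5 -0.9] w 0.0857 q [-0.01  0.77  0.05  1.99 -0.09  0.38 -0.02]
-0.011 0 -0.786 0 -0.0002 0; -0.012 0 -0.786 0 -0.0002 0; -0.013 -0.001 -0.786 -0.0001 -0.0003 -0.0001
end [ 0.5299 -0.0378  0.14  ] maxrow 0.786 deg/row 0.1
```

{"method": "apply_moves", "body": {"deltas": "-0.01 0 -0.5 0 0 0; 0 0 -0.7 0 0 0; 0 0 -0.8 0 0 0; 0 0 -0.6 0 0 0"}}

```text
time: 14.78
eef_pos: [0.5291, -0.0378, 0.1531]
tcp_rot: [-0.0, 0.998, -0.061, -0.001]
force: [0.7, -0.2, -0.1]
gripper_width: 0.0855
```

```bash
python3 st.py .463 -.296 .19 -61 9; python3 wr.py f1
```

```text
t 14.78 [ 0.5291 -0.0378  0.1531] yaw -7.02 z [-1.9e-03  3.0e-04 -1.0e+00] F [ 0.7 -0.2 -0.1] w 0.0855 q [-0.04  0.55  0.08  1.92 -0.07  0.67 -0.04]
-0.08 0.59 -0.08 0 0 0.017; -0.01 0.59 -0.08 0 0 0.017; 0.05 0.59 -0.08 0 0 0.017; 0.11 0.58 -0.08 0 0 0.016; 0.17 0.57 -0.08 0 0 0.017; 0.23 0.54 -0.08 0 0 0.016; 0.29 0.52 -0.09 0 0 0.017; 0.34 0.49 -0.08 0 0 0.016; 0.38 0.45 -0.09 0 0 0.017
end [ 0.4629 -0.296   0.1901] maxrow 0.45 deg/row 6.1
```

View pics/f1.png

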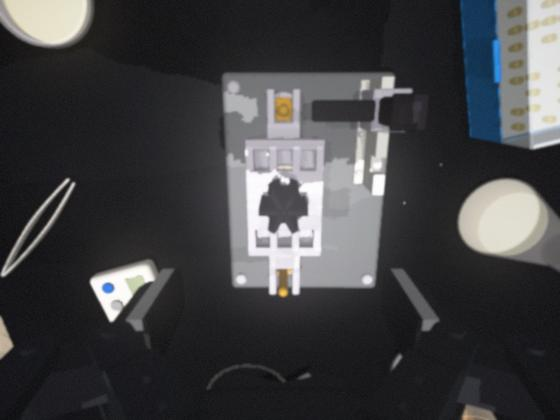

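```bash
python3 - <<'E'
from ov import *
w=dict(np.load("f1.npz")); k=4; o=np.array([210,60])
im=cv2.resize(w["img"][60:310,210:400],None,fx=2.35,fy=2.35,interpolation=2)[:,:,::-1].copy(); k=2.35
th=np.radians(-7); X=np.array([np.cos(th),np.sin(th)]); Y=np.array([-np.sin(th),np.cos(th)]); c=np.array([.5308,-.0382])
def L(p,z): return np.array([np.r_[c+a*X+b*Y,z] for a,b in p])
poly(im,proj(w,L([[-.03,-.048],[.03,-.048],[.03,.048],[-.03,.048]],.048),w),o,k,(0,255,0))
poly(im,proj(w,L([[-.07,-.109],[.07,-.109],[.07,.087],[-.07,.087]],.016),w),o,k,(0,0,255))
poly(im,proj(w,gear(c,-7,.0755),w),o,k,(255,0,255))
for y in (.07,-.07): poly(im,proj(w,L([[.004*np.cos(t),y+.004*np.sin(t)] for t in np.linspace(0,6.28,12)],.07),w),o,k,(255,0,0))
cv2.imwrite("pics/f1o.png",im)
E
```

```text
(no output)
```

View pics/f1o.png

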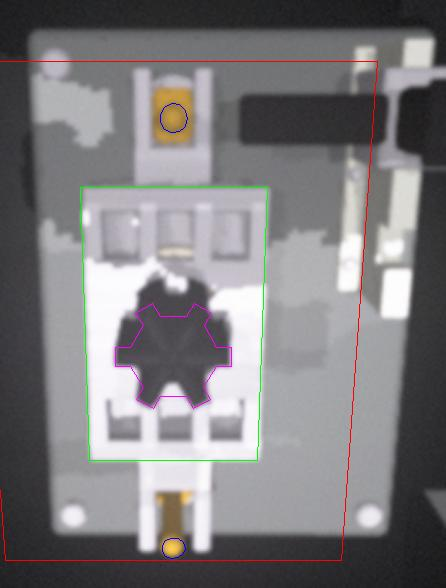

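{"method": "apply_moves", "body": {"deltas": "-0.08 0.6 -0.1 0 0 0.017; -0.01 0.6 -0.1 0 0 0.017; 0.05 0.6 -0.1 0 0 0.017; 0.11 0.58 -0.1 0 0 0.017; 0.17 0.57 -0.1 0 0 0.017"}}

```text
time: 15.45
eef_pos: [0.4882, -0.1906, 0.1809]
tcp_rot: [-0.0, 0.941, -0.337, 0.001]
force: [0.5, -0.9, -0.5]
gripper_width: 0.0855
```

```bash
python3 st.py .463 -.296 .17 -61 4
```

```text
t 15.45 [ 0.4882 -0.1906  0.1809] yaw -39.41 z [ 1.8e-03  4.0e-04 -1.0e+00] F [ 0.5 -0.9 -0.5] w 0.0855 q [ 0.15  0.51  0.24  1.92 -0.18  0.73 -0.19]
0.24 0.49 0.05 0 0 0.015; 0.28 0.46 0.06 0 0 0.015; 0.32 0.43 0.05 0 0 0.015; 0.37 0.41 0.06 0 0 0.015
end [ 0.4629 -0.2962  0.1699] maxrow 0.41 deg/row 5.4
```

{"method": "apply_moves", "body": {"deltas": "0.24 0.49 0.05 0 0 0.015; 0.28 0.46 0.06 0 0 0.015; 0.32 0.43 0.05 0 0 0.015; 0.33 0.35 0.06 0 0 0.015; 0 0 0 0 0 0"}}

```text
time: 16.08
eef_pos: [0.4535, -0.3062, 0.1676]
tcp_rot: [0.002, 0.851, -0.526, -0.002]
force: [-0.4, 0.0, 0.3]
gripper_width: 0.0853
```

```bash
python3 st.py .463 -.296 .1 -61 4; python3 wr.py g1; python3 - <<'E'
from ov import *
w=dict(np.load("g1.npz")); crop(w["img"],200,100,370,310,2.8,"pics/g1c.png")
E
```

```text
t 16.07 [ 0.4535 -0.3062  0.1676] yaw -63.42 z [-0.0047 -0.0018 -1.    ] F [-0.4  0.   0.3] w 0.0853 q [ 0.31  0.57  0.35  1.87 -0.27  0.75 -0.3 ]
-0.02 -0.07 0.34 0 0 -0.002; -0.02 -0.07 0.34 0 0 -0.002; -0.03 -0.06 0.34 0 0 -0.001; -0.02 -0.07 0.33 0.001 0 -0.002
end [ 0.4631 -0.296   0.1001] maxrow 0.33 deg/row 0.7
```

View pics/g1.png

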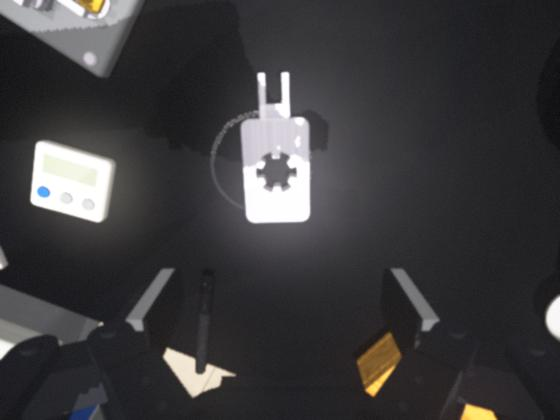

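View pics/g1c.png

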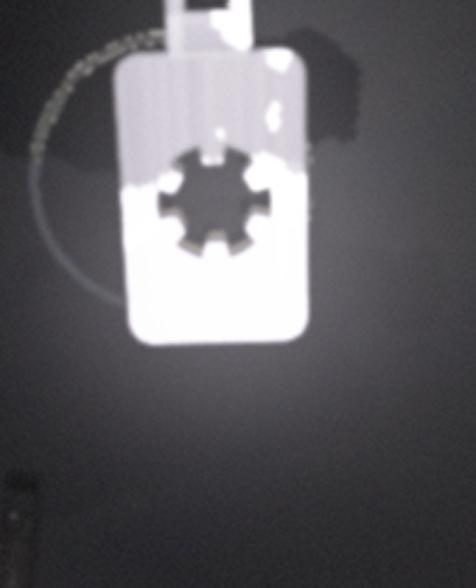

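```bash
python3 - <<'E'
from pl import *
w=dict(np.load("g1.npz")); k=lambda p: np.array(p)/2.8+[200,100]
# order so that tab edge last: far edge first
ana(w,k([[309,342],[130,345],[113,50],[305,48]]),k([[214.5,201]]),[[262,73],[286,73]])
E
```

```text
sides [0.0613, 0.0978, 0.0597, 0.0974] cen [ 0.4631 -0.2964] bore [[ 0.4639 -0.2961]] fork [ 0.5381 -0.257 ]
heading 28.3 27.78 x-edge heading [np.float64(117.63), np.float64(117.18)]
```

{"method": "apply_moves", "body": {"deltas": "-0.02 -0.07 0.5 0 0 -0.001; -0.02 -0.07 0.6 0 0 -0.001; -0.03 -0.06 0.6 0 0 -0.001; -0.02 -0.07 0.4 0 0 -0.001; 0 0 0 0 0 0"}}

```text
time: 16.75
eef_pos: [0.4672, -0.2873, 0.0599]
tcp_rot: [-0.002, 0.861, -0.509, -0.002]
force: [0.2, -0.0, 0.3]
gripper_width: 0.0854
```

```bash
python3 st.py .4635 -.2962 .03 -62 1 1;python3 wr.py g2
```

```text
t 16.75 [ 0.4672 -0.2873  0.0599] yaw -61.25 z [-0.0019  0.0051 -1.    ] F [ 0.2 -0.   0.3] w 0.0854 q [ 0.34  0.73  0.25  1.93 -0.35  0.52 -0.23]
0.124 0.151 0.598 -0.0001 0.0009 0.0021
end [ 0.4635 -0.2962  0.03  ] maxrow 0.598 deg/row 0.8
```

View pics/g2.png

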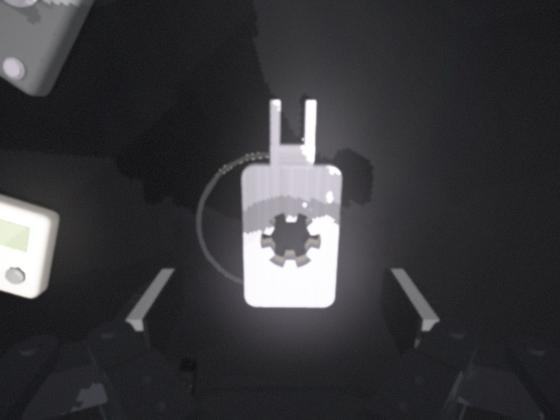

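{"method": "apply_moves", "body": {"deltas": "0.08 0.08 0.2 0 0.0005 0.001; 0.05 0.07 0.3 0 0.0004 0.001; 0 0 0 0 0 0"}}

```text
time: 17.18
eef_pos: [0.4649, -0.2985, 0.0361]
tcp_rot: [-0.0, 0.857, -0.515, 0.003]
force: [-0.1, -0.1, 0.0]
gripper_width: 0.0854
```

```bash
python3 st.py .4635 -.2962 .01 -62 1 1;python3 wr.py g3; python3 - <<'E'
from ov import *
w=dict(np.load("g3.npz")); crop(w["img"],160,110,410,400,2,"pics/g3c.png")
E
```

```text
t 17.18 [ 0.4649 -0.2985  0.0361] yaw -62.03 z [ 0.0051 -0.003  -1.    ] F [-0.1 -0.1  0. ] w 0.0854 q [ 0.37  0.77  0.23  1.94 -0.37  0.46 -0.22]
-0.057 0.005 0.522 -0.0005 -0.0008 -0.0001
end [ 0.4635 -0.2962  0.01  ] maxrow 0.522 deg/row 0.3
```

View pics/g3c.png

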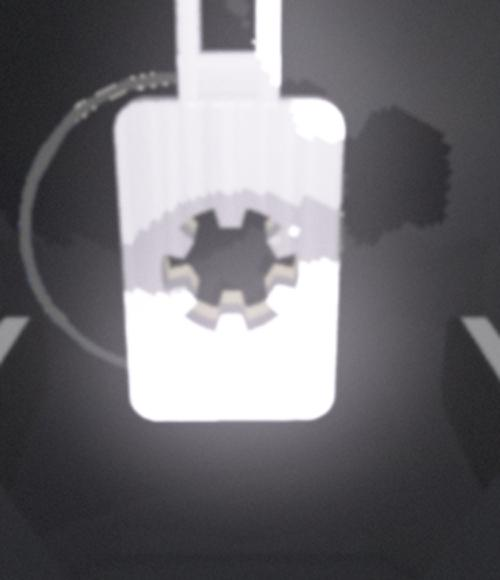

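```bash
python3 - <<'E'
from pl import *
w=dict(np.load("g3.npz")); k=lambda p: np.array(p)/2+[160,110]
ana(w,k([[335,420],[128,420],[115,100],[345,100]]),k([[231,267]]),k([[205,40],[258,40]]))
E
```

```text
sides [0.062, 0.0963, 0.0593, 0.0964] cen [ 0.4632 -0.2963] bore [[ 0.4645 -0.2956]] fork [ 0.5194 -0.267 ]
heading 27.89 27.52 x-edge heading [np.float64(117.77), np.float64(117.93)]
```

{"method": "apply_moves", "body": {"deltas": "-0.055 0 0.4 -0.0005 -0.0008 0; 0 0 0.3 0 0 0; 0 0 0.1 0 0 0; 0 0 0 0 0 0"}}

```text
time: 17.73
eef_pos: [0.4643, -0.296, -0.0062]
tcp_rot: [-0.0, 0.857, -0.515, 0.0]
force: [-0.9, -0.4, 0.2]
gripper_width: 0.0853
```

```bash
python3 st.py .4636 -.2962 -.0105 -62 1 1
```

```text
t 17.73 [ 0.4643 -0.296  -0.0062] yaw -62.01 z [ 6.e-04  0.e+00 -1.e+00] F [-0.9 -0.4  0.2] w 0.0853 q [ 0.4   0.85  0.19  1.95 -0.39  0.38 -0.2 ]
-0.003 0.015 0.085 -0.0001 0 0
end [ 0.4636 -0.2962 -0.0105] maxrow 0.085 deg/row 0.0
```

{"method": "apply_moves", "body": {"deltas": "0 0.015 0.085 0 0 0; 0 0 0 0 0 0", "fingers": 0.2}}

```text
time: 17.98
eef_pos: [0.4639, -0.2966, -0.0104]
tcp_rot: [-0.0, 0.857, -0.515, 0.001]
force: [-0.3, -0.2, 0.5]
gripper_width: 0.0685
```

```bash
python3 st.py .4636 -.2962 -.0105 -62 1 1; python3 wr.py g4
```

```text
t 17.98 [ 0.4639 -0.2966 -0.0104] yaw -62.01 z [ 1.2e-03 -4.0e-04 -1.0e+00] F [-0.3 -0.2  0.5] w 0.0685 q [ 0.4   0.85  0.18  1.95 -0.39  0.37 -0.2 ]
-0.01 0.001 0.002 -0.0001 -0.0001 0
end [ 0.4636 -0.2962 -0.0105] maxrow 0.01 deg/row 0.1
```

View pics/g4.png

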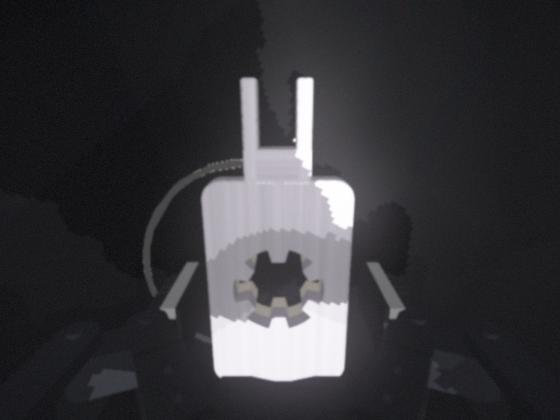

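{"method": "apply_moves", "body": {"deltas": "-0.015 0 0 0 0 0; 0 0 0 0 0 0; 0 0 0 0 0 0", "fingers": 1, "force": 80}}

```text
time: 18.4
eef_pos: [0.4639, -0.296, -0.0092]
tcp_rot: [-0.0, 0.857, -0.515, 0.001]
force: [-0.4, -0.0, -2.2]
gripper_width: 0.0576
```

{"method": "apply_moves", "body": {"deltas": "0 0 -0.3 0 0 0; 0 0 -0.6 0 0 0; 0 0 -0.8 0 0 0; 0 0 -0.8 0 0 0; 0 0 -0.4 0 0 0"}}

```text
time: 19.02
eef_pos: [0.4619, -0.2949, 0.1411]
tcp_rot: [-0.0, 0.857, -0.515, -0.001]
force: [1.2, 0.2, -3.5]
gripper_width: 0.0577
```

```bash
python3 st.py .530 -.0378 .14 -7 8; python3 wr.py g5
```

```text
t 19.02 [ 0.4619 -0.2949  0.1411] yaw -62.04 z [-0.0013  0.0017 -1.    ] F [ 1.2  0.2 -3.5] w 0.0577 q [ 0.3   0.61  0.33  1.89 -0.3   0.69 -0.28]
-0.49 -0.45 0 0 0 -0.019; -0.43 -0.51 0 0 0 -0.019; -0.37 -0.55 0 0 0 -0.019; -0.3 -0.59 0.01 0 0 -0.019; -0.22 -0.63 0 0 0 -0.019; -0.15 -0.65 0.01 0 0 -0.019; -0.07 -0.66 0 0 0 -0.019; 0.01 -0.66 0.01 0 0 -0.02
end [ 0.5301 -0.038   0.14  ] maxrow 0.66 deg/row 7.2
```

View pics/g5.png

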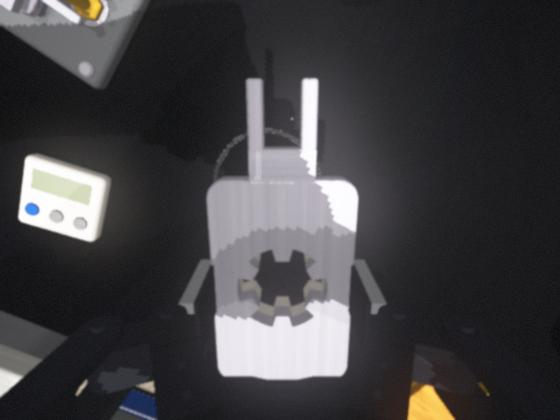

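```bash
python3 - <<'E'
from ov import *
w=dict(np.load("g5.npz")); k=3.5; o=np.array([200,170])
im=cv2.resize(w["img"][170:385,200:370],None,fx=k*.8,fy=k*.8,interpolation=2)[:,:,::-1].copy(); k*=.8
z=-.0255
d=np.array([.0009,.0000])
poly(im,projt(w,gear(d,0,z,r=.0190,rr=.0145,w=.0078)),o,k,(0,0,255))
poly(im,projt(w,[[-.03+d[0],-.048+d[1],z],[.03+d[0],-.048+d[1],z],[.03+d[0],.048+d[1],z],[-.03+d[0],.048+d[1],z]]),o,k,(0,200,0))
cv2.imwrite("pics/g5o.png",im)
k=7;o=np.array([230,240])
im=cv2.resize(w["img"][240:330,230:335],None,fx=k,fy=k,interpolation=2)[:,:,::-1].copy()
poly(im,projt(w,gear(d,0,z,r=.0190,rr=.0145,w=.0078)),o,k,(0,0,255))
cv2.imwrite("pics/g5p.png",im)
E
```

```text
(no output)
```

View pics/g5o.png

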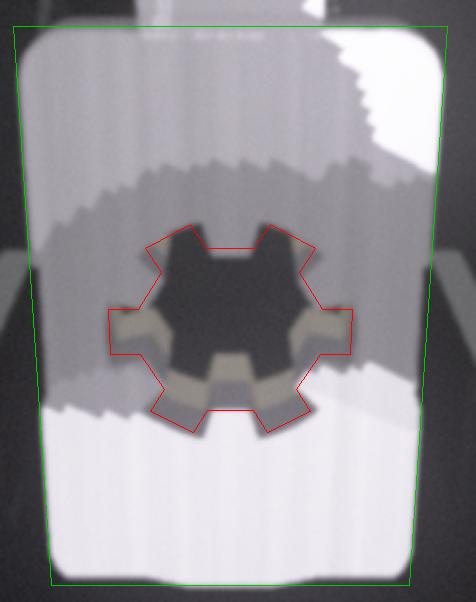

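View pics/g5p.png

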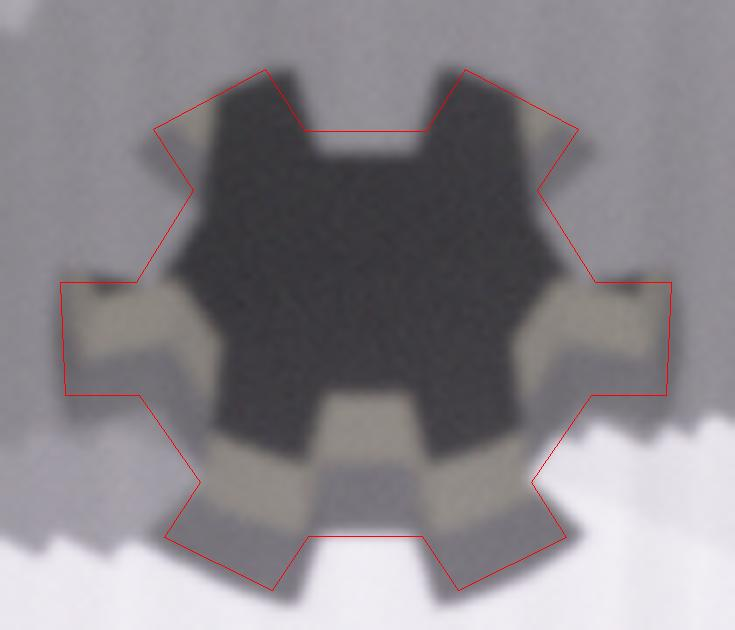

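{"method": "apply_moves", "body": {"deltas": "-0.49 -0.45 0 0 0 -0.019; -0.43 -0.51 0 0 0 -0.019; -0.37 -0.55 0 0 0 -0.019; -0.3 -0.59 0 0 0 -0.019; -0.22 -0.63 0 0 0 -0.019"}}

```text
time: 19.7
eef_pos: [0.5037, -0.1337, 0.1446]
tcp_rot: [0.001, 0.972, -0.235, 0.002]
force: [0.1, 0.8, -3.4]
gripper_width: 0.0575
```

```bash
python3 st.py .5298 -.0375 .12 -7 4
```

```text
t 19.7 [ 0.5037 -0.1337  0.1446] yaw -27.16 z [ 0.0029 -0.0033 -1.    ] F [ 0.1  0.8 -3.4] w 0.0575 q [ 0.08  0.56  0.18  1.96 -0.16  0.64 -0.11]
-0.1 -0.49 0.12 0 0 -0.014; -0.06 -0.49 0.12 0 0 -0.014; -0.02 -0.5 0.12 0 0 -0.014; 0.03 -0.5 0.13 0 -0.001 -0.014
end [ 0.53   -0.0375  0.1198] maxrow 0.5 deg/row 5.0
```

{"method": "apply_moves", "body": {"deltas": "-0.1 -0.49 0.05 0 0 -0.014; -0.06 -0.49 0.1 0 0 -0.014; -0.02 -0.5 0.12 0 0 -0.014; 0.03 -0.45 0.1 0 0 -0.013; 0 0 0 0 0 0"}}

```text
time: 20.32
eef_pos: [0.5299, -0.0323, 0.1238]
tcp_rot: [0.001, 0.999, -0.052, 0.001]
force: [-0.5, -0.2, -3.1]
gripper_width: 0.0578
```

```bash
python3 st.py .5298 -.0375 .085 -7 3 1
```

```text
t 20.32 [ 0.5299 -0.0323  0.1238] yaw -6.01 z [ 0.0017 -0.0025 -1.    ] F [-0.5 -0.2 -3.1] w 0.0578 q [-0.05  0.6   0.08  1.95 -0.08  0.6  -0.02]
0.003 0.034 0.259 0.0001 -0.0001 0.0009; 0.003 0.034 0.259 0.0001 -0.0001 0.0009; 0.003 0.035 0.258 0.0002 -0.0001 0.001
end [ 0.5298 -0.0375  0.085 ] maxrow 0.258 deg/row 0.4
```

{"method": "apply_moves", "body": {"deltas": "0 0.034 0.25 0 0 0.0009; 0 0.034 0.25 0 0 0.0009; 0 0.035 0.2 0 0 0.001; 0 0 0 0 0 0"}}

```text
time: 20.82
eef_pos: [0.5282, -0.0415, 0.0857]
tcp_rot: [0.003, 0.998, -0.064, -0.0]
force: [-0.5, 0.3, -3.1]
gripper_width: 0.0574
```

```bash
python3 st.py .5298 -.0375 .072 -7 1 1
```

```text
t 20.82 [ 0.5282 -0.0415  0.0857] yaw -7.37 z [-4.0e-04 -5.2e-03 -1.0e+00] F [-0.5  0.3 -3.1] w 0.0574 q [-0.03  0.66  0.08  1.97 -0.09  0.51 -0.02]
0.021 -0.085 0.273 0.0008 0 -0.001
end [ 0.5298 -0.0375  0.072 ] maxrow 0.273 deg/row 0.5
```

{"method": "apply_moves", "body": {"deltas": "0.02 -0.08 0.15 0.0008 0 -0.001; 0 0 0.08 0 0 0; 0 0 0 0 0 0"}}

```text
time: 21.2
eef_pos: [0.5303, -0.0377, 0.0736]
tcp_rot: [-0.0, 0.998, -0.061, 0.001]
force: [0.2, 0.4, -3.6]
gripper_width: 0.0574
```

```bash
python3 st.py .5298 -.0375 .070 -7 1 1
```

```text
t 21.2 [ 0.5303 -0.0377  0.0736] yaw -7.02 z [ 1.2e-03  2.0e-04 -1.0e+00] F [ 0.2  0.4 -3.6] w 0.0574 q [-0.03  0.68  0.07  1.98 -0.09  0.49 -0.02]
-0.01 -0.003 0.072 0 -0.0002 0
end [ 0.5298 -0.0375  0.07  ] maxrow 0.072 deg/row 0.1
```

{"method": "apply_moves", "body": {"deltas": "-0.01 -0.005 0.05 0 -0.0002 0; 0 0 0 0 0 0"}}

```text
time: 21.45
eef_pos: [0.53, -0.0373, 0.0713]
tcp_rot: [-0.0, 0.998, -0.061, 0.0]
force: [-0.3, 0.0, -3.3]
gripper_width: 0.0578
```

```bash
python3 st.py .5298 -.0375 .068 -7 1 1; python3 wr.py h3;python3 - <<'E'
from ov import *
w=dict(np.load("h3.npz")); k=6.5; o=np.array([230,225])
im=cv2.resize(w["img"][225:325,230:335],None,fx=k,fy=k,interpolation=2)[:,:,::-1].copy()
poly(im,proj(w,gear((.5308,-.0382),-7,.0755),w),o,k,(255,0,255))
cv2.imwrite("pics/h3f.png",im)
E
```

```text
t 21.45 [ 0.53   -0.0373  0.0713] yaw -7.01 z [ 6.e-04  3.e-04 -1.e+00] F [-0.3  0.  -3.3] w 0.0578 q [-0.03  0.68  0.07  1.98 -0.09  0.48 -0.02]
-0.004 0.005 0.065 -0.0001 -0.0001 0
end [ 0.5298 -0.0375  0.068 ] maxrow 0.065 deg/row 0.0
```

View pics/h3f.png

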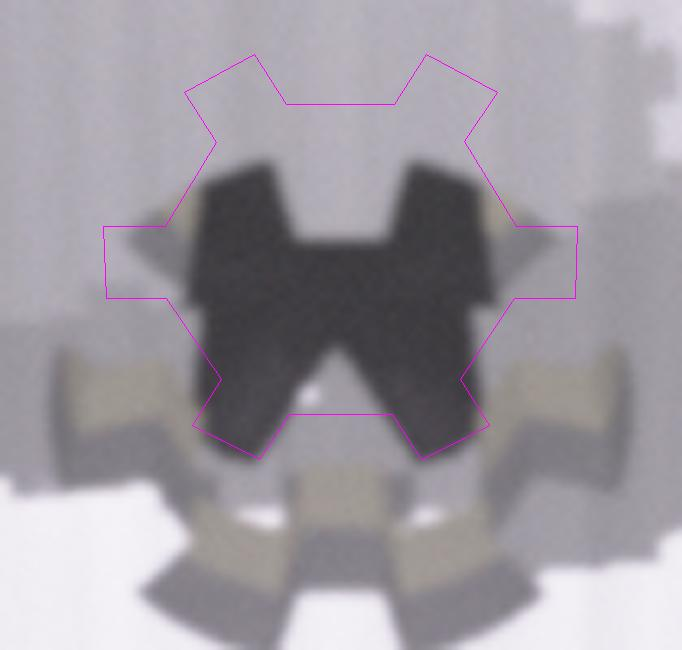

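{"method": "apply_moves", "body": {"deltas": "-0.006 0 0.06 0 0 0; 0 0 0.06 0 0 0; 0 0 0.06 0 0 0; 0 0 0 0 0 0"}}

```text
time: 22.0
eef_pos: [0.53, -0.0373, 0.0619]
tcp_rot: [-0.0, 0.998, -0.061, 0.001]
force: [-0.0, -0.2, -2.5]
gripper_width: 0.0573
```

```bash
python3 st.py .5298 -.0375 .050 -7 1 1
```

```text
t 22.0 [ 0.53   -0.0373  0.0619] yaw -7.0 z [ 1.2e-03  2.0e-04 -1.0e+00] F [-0.  -0.2 -2.5] w 0.0573 q [-0.02  0.7   0.06  1.98 -0.09  0.46 -0.01]
-0.004 0.005 0.238 -0.0001 -0.0002 0
end [ 0.5298 -0.0375  0.05  ] maxrow 0.238 deg/row 0.1
```

{"method": "apply_moves", "body": {"deltas": "0 0.005 0.1 0 -0.0002 0; 0 0 0.1 0 0 0; 0 0 0.1 0 0 0; 0 0 0.08 0 0 0; 0 0 0 0 0 0"}}

```text
time: 22.62
eef_pos: [0.5299, -0.0376, 0.0413]
tcp_rot: [-0.0, 0.998, -0.061, -0.0]
force: [-0.4, 0.8, -3.0]
gripper_width: 0.0577
```

```bash
python3 st.py .5298 -.0375 .0388 -7 1 1
```

```text
t 22.62 [ 0.5299 -0.0376  0.0413] yaw -7.01 z [-5.e-04  4.e-04 -1.e+00] F [-0.4  0.8 -3. ] w 0.0577 q [-0.02  0.74  0.06  1.99 -0.1   0.42 -0.01]
-0.003 -0.001 0.05 -0.0001 0.0001 0
end [ 0.5298 -0.0375  0.0388] maxrow 0.05 deg/row 0.0
```

{"method": "apply_moves", "body": {"deltas": "0 0 0.05 0 0 0; 0 0 0.04 0 0 0"}}

```text
time: 22.88
eef_pos: [0.5302, -0.0376, 0.0385]
tcp_rot: [-0.0, 0.998, -0.061, 0.0]
force: [-6.4, 1.0, 30.5]
gripper_width: 0.0572
```

```bash
python3 st.py .5298 -.0375 .0388 -7 1 1
```

```text
t 22.88 [ 0.5302 -0.0376  0.0385] yaw -7.02 z [ 3.e-04  6.e-04 -1.e+00] F [-6.4  1.  30.5] w 0.0572 q [-0.02  0.74  0.06  1.99 -0.1   0.41 -0.01]
-0.008 -0.001 -0.005 -0.0001 0 -0.0001
end [ 0.5298 -0.0375  0.0388] maxrow 0.008 deg/row 0.0
```

{"method": "apply_moves", "body": {"deltas": "0 0 -0.005 0 0 0; 0 0 0 0 0 0"}}

```text
time: 23.12
eef_pos: [0.5307, -0.0376, 0.0396]
tcp_rot: [-0.0, 0.998, -0.061, 0.001]
force: [0.7, -0.8, -2.9]
gripper_width: 0.0577
```

{"method": "apply_moves", "body": {"deltas": "0 0 0 0 0 0; 0 0 0 0 0 0; 0 0 0 0 0 0; 0 0 0 0 0 0", "fingers": 0}}

```text
time: 23.62
eef_pos: [0.5315, -0.0377, 0.0397]
tcp_rot: [-0.0, 0.998, -0.061, 0.002]
force: [-0.4, -0.7, 0.0]
gripper_width: 0.0853
```

{"method": "apply_moves", "body": {"deltas": "0 0 -0.4 0 0 0; 0 0 -0.7 0 0 0; 0 0 -0.8 0 0 0; 0 0 -0.7 0 0 0; 0 0 0 0 0 0"}}

```text
time: 24.25
eef_pos: [0.5308, -0.0377, 0.1729]
tcp_rot: [-0.0, 0.998, -0.061, 0.001]
force: [0.6, 0.5, -1.1]
gripper_width: 0.0851
```

```bash
python3 st.py; python3 wr.py i1; python3 - <<'E'
from ov import *
w=dict(np.load("i1.npz")); k=2.2; o=np.array([200,60])
im=cv2.resize(w["img"][60:320,200:450],None,fx=k,fy=k,interpolation=2)[:,:,::-1].copy()
th=np.radians(-7); X=np.array([np.cos(th),np.sin(th)]); Y=np.array([-np.sin(th),np.cos(th)]); c=np.array([.5308,-.0382])
def L(p,z): return np.array([np.r_[c+a*X+b*Y,z] for a,b in p])
poly(im,proj(w,L([[-.03,-.048],[.03,-.048],[.03,.048],[-.03,.048]],.064),w),o,k,(0,255,0))
sq=lambda x,y,h:[[x-h,y-h],[x+h,y-h],[x+h,y+h],[x-h,y+h]]
poly(im,proj(w,L(sq(.072,.07,.009),.105),w),o,k,(0,0,255))
poly(im,proj(w,L(sq(.072,.03,.006),.056),w),o,k,(0,255,255))
for y in (.07,-.07): poly(im,proj(w,L([[.004*np.cos(t),y+.004*np.sin(t)] for t in np.linspace(0,6.28,12)],.07),w),o,k,(255,0,0))
cv2.imwrite("pics/i1o.png",im)
print(L([[.072,.07],[.072,.03]],.09))
E
```

```text
t 24.25 [ 0.5308 -0.0377  0.1729] yaw -7.02 z [ 1.8e-03  7.0e-04 -1.0e+00] F [ 0.6  0.5 -1.1] w 0.0851 q [-0.05  0.52  0.1   1.9  -0.07  0.72 -0.03]
[[ 0.61079418  0.02250364  0.09      ]
 [ 0.6059194  -0.01719821  0.09      ]]
```

View pics/i1o.png

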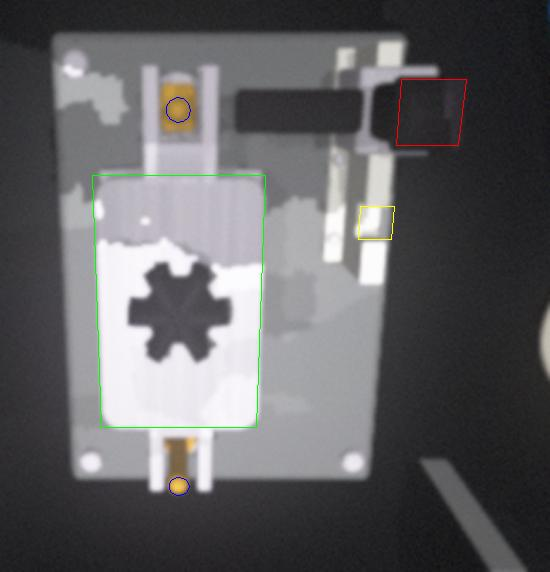

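```bash
python3 st.py .6108 .0225 .15 83 10
```

```text
t 24.3 [ 0.5296 -0.0376  0.1715] yaw -7.02 z [-1.3e-03  8.0e-04 -1.0e+00] F [-0.7  0.9 -0.2] w 0.0853 q [-0.05  0.53  0.09  1.9  -0.07  0.72 -0.03]
0.15 -0.14 0.04 0 0 -0.025; 0.17 -0.11 0.04 0 0 -0.025; 0.18 -0.09 0.04 0 0 -0.025; 0.19 -0.06 0.04 0 0 -0.025; 0.2 -0.03 0.04 0 0 -0.025; 0.2 0.01 0.05 0 0 -0.025; 0.2 0.04 0.04 0 0 -0.025; 0.19 0.07 0.05 0 0 -0.025; 0.18 0.09 0.04 0 0 -0.025; 0.16 0.12 0.05 0 0 -0.025
end [0.6106 0.0225 0.1499] maxrow 0.16 deg/row 9.0
```

{"method": "apply_moves", "body": {"deltas": "0.15 -0.14 0 0 0 -0.025; 0.17 -0.11 0 0 0 -0.025; 0.18 -0.09 0 0 0 -0.025; 0.19 -0.06 0.04 0 0 -0.025; 0.2 -0.03 0.04 0 0 -0.025", "fingers": 0.4}}

```text
time: 24.92
eef_pos: [0.5652, -0.0064, 0.16]
tcp_rot: [-0.003, 0.941, 0.337, -0.007]
force: [-1.0, -0.2, -0.5]
gripper_width: 0.0516
```

{"method": "apply_moves", "body": {"deltas": "0.2 0.01 0.04 0 0 -0.025; 0.2 0.04 0.04 0 0 -0.025; 0.19 0.07 0.04 0 0 -0.025; 0.15 0.08 0.04 0 0 -0.02; 0 0 0 0 0 0"}}

```text
time: 25.55
eef_pos: [0.591, 0.019, 0.142]
tcp_rot: [-0.011, 0.794, 0.607, -0.011]
force: [0.3, 0.3, -0.3]
gripper_width: 0.0515
```

```bash
python3 st.py .6108 .0225 .14 83 2 1; python3 wr.py j1
```

```text
t 25.55 [0.591 0.019 0.142] yaw 74.79 z [-0.0308  0.0037 -0.9995] F [ 0.3  0.3 -0.3] w 0.0515 q [ 0.12  0.67 -0.31  1.73  0.25  0.82  1.  ]
0.086 0.182 0.014 -0.0025 0.0002 -0.0114; 0.072 0.188 0.016 -0.0024 0.0002 -0.0114
end [0.6108 0.0225 0.14  ] maxrow 0.188 deg/row 4.2
```

View pics/j1.png

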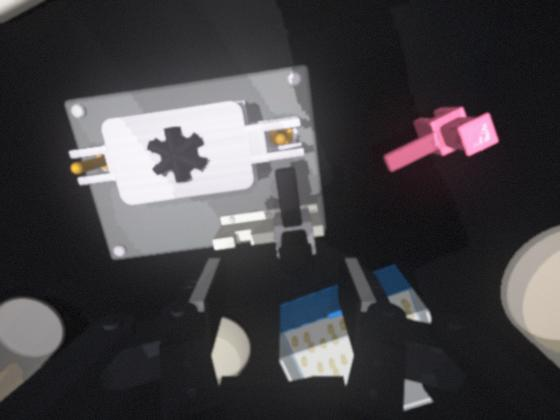

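{"method": "apply_moves", "body": {"deltas": "0.08 0.18 0 -0.0025 0 -0.0114; 0.07 0.18 0 -0.0025 0 -0.0114; 0 0 0 0 0 0"}}

```text
time: 25.98
eef_pos: [0.6077, 0.0203, 0.1396]
tcp_rot: [0.0, 0.751, 0.661, -0.003]
force: [-0.5, -0.4, -0.1]
gripper_width: 0.0512
```

```bash
python3 st.py .6108 .0225 .1 83 2 1; python3 wr.py j2; python3 - <<'E'
from ov import *
w=dict(np.load("j2.npz")); k=3.6; o=np.array([180,180])
im=cv2.resize(w["img"][180:340,180:380],None,fx=k,fy=k,interpolation=2)[:,:,::-1].copy()
im=np.clip(im.astype(float)*1.8,0,255).astype(np.uint8)
th=np.radians(-7); X=np.array([np.cos(th),np.sin(th)]); Y=np.array([-np.sin(th),np.cos(th)]); c=np.array([.5308,-.0382])
def L(p,z): return np.array([np.r_[c+a*X+b*Y,z] for a,b in p])
sq=lambda x,y,h:[[x-h,y-h],[x+h,y-h],[x+h,y+h],[x-h,y+h]]
poly(im,proj(w,L(sq(.072,.07,.009),.105),w),o,k,(0,0,255))
poly(im,proj(w,L(sq(.072,.07,.009),.07),w),o,k,(0,255,0))
poly(im,proj(w,L(sq(.072,.03,.0065),.056),w),o,k,(0,255,255))
cv2.imwrite("pics/j2o.png",im)
E
```

```text
t 25.98 [0.6077 0.0203 0.1396] yaw 82.7 z [-0.0046 -0.0044 -1.    ] F [-0.5 -0.4 -0.1] w 0.0512 q [ 0.12  0.68 -0.33  1.71  0.3   0.81  1.1 ]
0.027 0.03 0.395 -0.0003 0.0004 -0.0004; 0.027 0.028 0.396 -0.0003 0.0004 -0.0004
end [0.6108 0.0225 0.1   ] maxrow 0.396 deg/row 0.2
```

View pics/j2o.png

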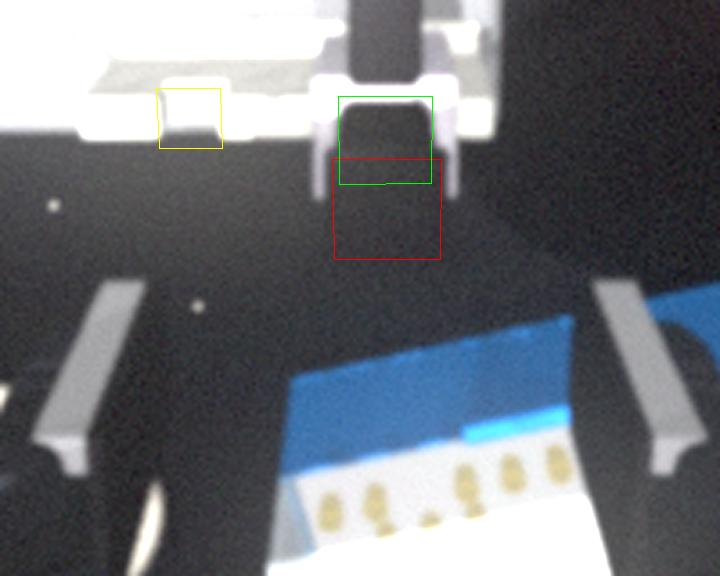

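```bash
python3 - <<'E'
from ov import *
w=dict(np.load("j2.npz")); k=5; o=np.array([250,180])
im=cv2.resize(w["img"][180:290,250:350],None,fx=k,fy=k,interpolation=2)[:,:,::-1].copy()
im=np.clip((im.astype(float)-30)*5,0,255).astype(np.uint8)
cv2.imwrite("pics/j2p.png",im)
E
```

```text
(no output)
```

View pics/j2p.png

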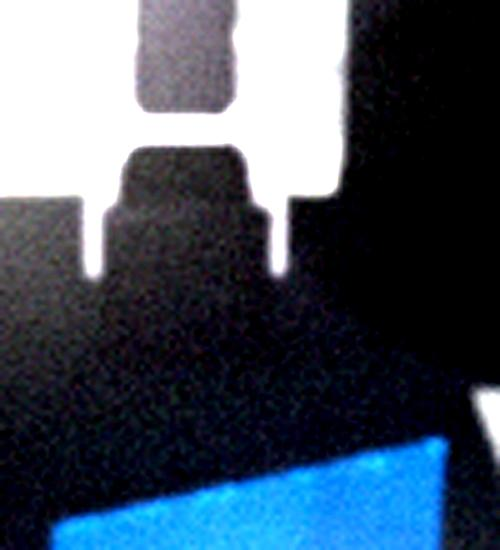

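{"method": "apply_moves", "body": {"deltas": "0.02 0.03 0.3 -0.0003 0.0004 -0.0004; 0.01 0.03 0.4 -0.0003 0.0004 -0.0004; 0 0 0.3 0 0 0; 0 0 0 0 0 0"}}

```text
time: 26.52
eef_pos: [0.6083, 0.0202, 0.0854]
tcp_rot: [-0.001, 0.751, 0.661, -0.002]
force: [0.3, 0.1, 0.0]
gripper_width: 0.0511
```

```bash
python3 st.py .6107 .0215 .063 83 1 1; python3 wr.py j3
```

```text
t 26.52 [0.6083 0.0202 0.0854] yaw 82.69 z [-0.0043 -0.001  -1.    ] F [0.3 0.1 0. ] w 0.0511 q [ 0.11  0.76 -0.31  1.74  0.33  0.7   1.07]
0.034 0.047 0.449 -0.0007 0.0002 -0.0009
end [0.6107 0.0215 0.063 ] maxrow 0.449 deg/row 0.4
```

View pics/j3.png

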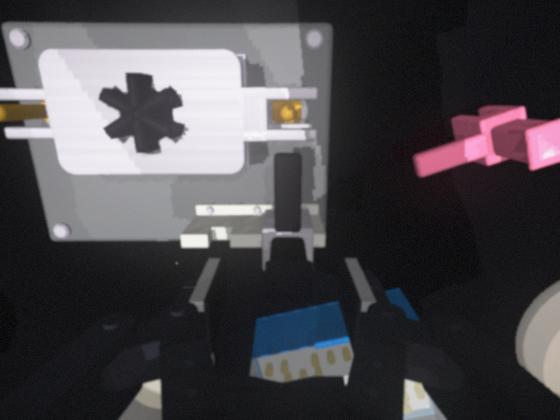

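{"method": "apply_moves", "body": {"deltas": "0.035 0.045 0.2 -0.0007 0.0002 -0.0009; 0 0 0.2 0 0 0; 0 0 0 0 0 0"}}

```text
time: 26.95
eef_pos: [0.6123, 0.0219, 0.0658]
tcp_rot: [0.001, 0.749, 0.663, 0.001]
force: [-0.4, 1.0, -0.1]
gripper_width: 0.0512
```

```bash
python3 st.py .6107 .0215 .063 83 1 1; python3 wr.py j4; python3 - <<'E'
from ov import *
w=dict(np.load("j4.npz")); k=3.6; o=np.array([180,180])
im=cv2.resize(w["img"][180:340,180:380],None,fx=k,fy=k,interpolation=2)[:,:,::-1].copy()
im=np.clip((im.astype(float)-20)*2.5,0,255).astype(np.uint8)
cv2.imwrite("pics/j4o.png",im)
from station import cams
c=cams.camera("side"); im=c["img"][190:270,290:370]; im=np.clip((im.astype(float)-10)*2.2,0,255).astype(np.uint8); crop(im,0,0,80,80,6,"pics/j4s.png")
E
```

```text
t 26.95 [0.6123 0.0219 0.0658] yaw 83.02 z [ 3.8e-03  1.0e-04 -1.0e+00] F [-0.4  1.  -0.1] w 0.0512 q [ 0.1   0.78 -0.3   1.75  0.34  0.66  1.06]
-0.013 -0.03 0.055 0.0006 -0.0001 0.0001
end [0.6107 0.0215 0.063 ] maxrow 0.055 deg/row 0.2
```

View pics/j4o.png

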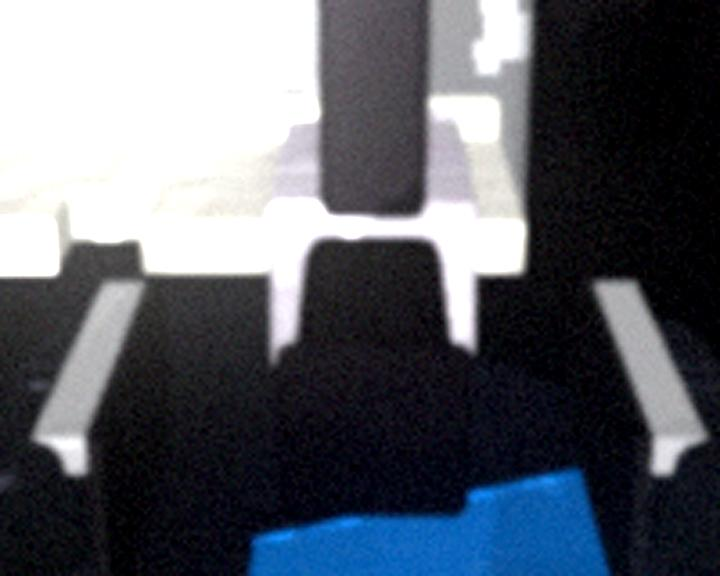

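View pics/j4s.png

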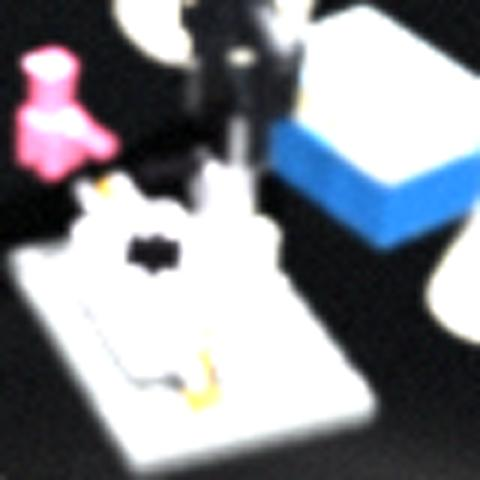

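{"method": "apply_moves", "body": {"deltas": "0.03 -0.05 0.0 0.0006 0 0; 0 0 0 0 0 0; 0 0 0 0 0 0; 0 0 0 0 0 0", "fingers": 1, "force": 60}}

```text
time: 27.55
eef_pos: [0.6107, 0.0241, 0.0673]
tcp_rot: [0.0, 0.749, 0.663, 0.001]
force: [-1.0, 0.4, -2.1]
gripper_width: 0.0169
```

```bash
python3 st.py .6107 .0215 .083 83 2 1; python3 wr.py j5; python3 - <<'E'
from ov import *
w=dict(np.load("j5.npz")); k=3.6; o=np.array([180,180])
im=cv2.resize(w["img"][180:340,180:380],None,fx=k,fy=k,interpolation=2)[:,:,::-1].copy()
im=np.clip((im.astype(float)-20)*2.5,0,255).astype(np.uint8)
cv2.imwrite("pics/j5o.png",im)
E
```

```text
t 27.55 [0.6107 0.0241 0.0673] yaw 83.01 z [ 2.2e-03  9.0e-04 -1.0e+00] F [-1.   0.4 -2.1] w 0.0169 q [ 0.1   0.78 -0.3   1.75  0.34  0.66  1.06]
-0.025 0.003 -0.157 0.0002 -0.0001 0; -0.026 0.003 -0.158 0.0001 -0.0001 0
end [0.6107 0.0215 0.083 ] maxrow 0.158 deg/row 0.1
```

View pics/j5o.png

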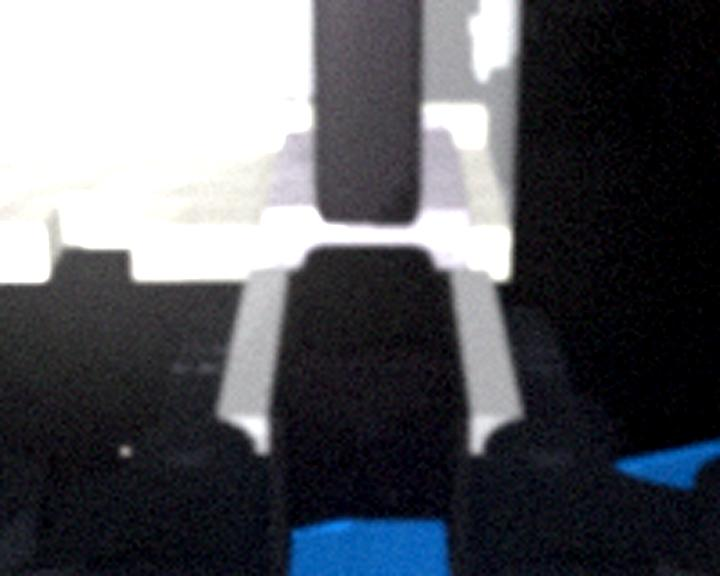

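{"method": "apply_moves", "body": {"deltas": "0 0 -0.15 0 0 0; 0 0 -0.15 0 0 0; 0 0 -0.08 0 0 0; 0 0 0 0 0 0"}}

```text
time: 28.1
eef_pos: [0.6108, 0.0239, 0.0878]
tcp_rot: [0.001, 0.749, 0.663, 0.001]
force: [0.1, 0.0, -2.2]
gripper_width: 0.0169
```

```bash
python3 st.py .6058 -.017 .084 83 4 1; python3 wr.py j6; python3 - <<'E'
from ov import *
w=dict(np.load("j6.npz")); k=3.6; o=np.array([180,180])
im=cv2.resize(w["img"][120:340,140:380],None,fx=2.7,fy=2.7,interpolation=2)[:,:,::-1].copy()
im=np.clip((im.astype(float)-20)*1.5,0,255).astype(np.uint8)
cv2.imwrite("pics/j6o.png",im)
E
```

```text
t 28.1 [0.6108 0.0239 0.0878] yaw 83.0 z [ 2.6e-03  8.0e-04 -1.0e+00] F [ 0.1  0.  -2.2] w 0.0169 q [ 0.11  0.75 -0.31  1.74  0.33  0.7   1.07]
-0.206 0 0.019 0.0001 0 0; -0.206 0 0.019 0.0001 -0.0001 0; -0.206 0 0.019 0.0001 0 0; -0.206 0 0.019 0.0001 -0.0001 0
end [ 0.6058 -0.017   0.084 ] maxrow 0.206 deg/row 0.0
```

View pics/j6o.png

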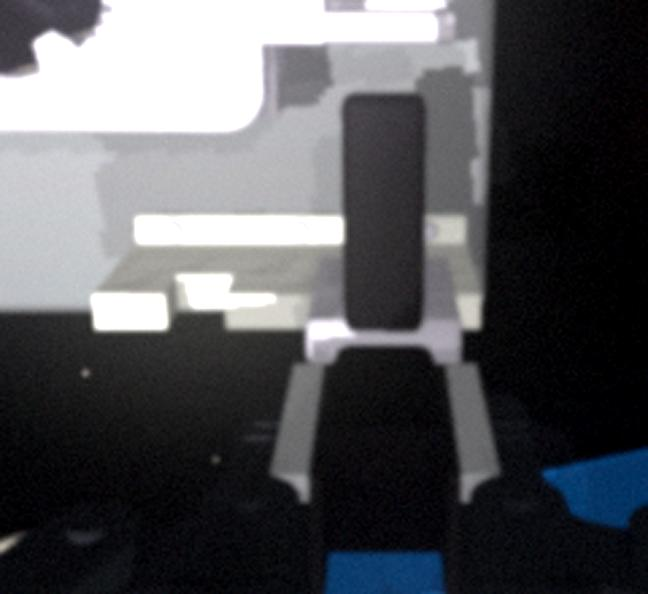

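```bash
python3 - <<'E'
from ov import *
w=dict(np.load("j6.npz")); f=lambda p:np.array(p)/2.7+[140,120]
print(back(w,f([[170,311],[225,311],[197.5,311],[92,311],[483,311]]),.056,w).round(4))
# saddle center cols at saddle top z=.07+.0205
print(back(w,f([[307,340],[462,340]]),.0905,w).round(4), backt(w,f([[322,366],[447,366]]),-.012))
E
```

```text
[[ 0.605  -0.0229  0.056 ]
 [ 0.6065 -0.011   0.056 ]
 [ 0.6057 -0.0169  0.056 ]
 [ 0.6029 -0.0397  0.056 ]
 [ 0.6134  0.045   0.056 ]]
[[0.6005 0.0107 0.0905]
 [0.6039 0.0384 0.0905]] [[-0.01103307 -0.00797677 -0.012     ]
 [ 0.0102574  -0.0079687  -0.012     ]]
```

{"method": "apply_moves", "body": {"deltas": "-0.2 0 0 0 0 0; -0.2 0 0 0 0 0; -0.2 0 0 0 0 0; -0.2 0 0 0 0 0; 0 0 0 0 0 0"}}

```text
time: 28.78
eef_pos: [0.6047, -0.0207, 0.0868]
tcp_rot: [0.0, 0.75, 0.662, -0.0]
force: [0.5, -0.2, -1.0]
gripper_width: 0.0168
```

```bash
python3 st.py .6058 -.0169 .084 83 1 1
```

```text
t 28.77 [ 0.6047 -0.0207  0.0868] yaw 82.88 z [ 4.e-04 -8.e-04 -1.e+00] F [ 0.5 -0.2 -1. ] w 0.0168 q [ 0.18  0.75 -0.31  1.76  0.34  0.69  1.13]
0.079 0.013 0.056 0.0001 0.0001 -0.0003
end [ 0.6058 -0.0169  0.084 ] maxrow 0.079 deg/row 0.1
```

{"method": "apply_moves", "body": {"deltas": "0.075 0.01 0 0 0 -0.0003; 0 0 0 0 0 0"}}

```text
time: 29.02
eef_pos: [0.6059, -0.0159, 0.0869]
tcp_rot: [0.0, 0.749, 0.663, 0.0]
force: [-0.9, -1.0, -0.3]
gripper_width: 0.017
```

```bash
python3 st.py .6058 -.0169 .0673 83 2 1; python3 wr.py k1; python3 - <<'E'
from ov import *
w=dict(np.load("k1.npz"))
im=cv2.resize(w["img"][100:340,160:420],None,fx=2.5,fy=2.5,interpolation=2)[:,:,::-1].copy()
im=np.clip((im.astype(float)-20)*1.3,0,255).astype(np.uint8)
cv2.imwrite("pics/k1o.png",im)
E
```

```text
t 29.02 [ 0.6059 -0.0159  0.0869] yaw 83.03 z [ 8.e-04  3.e-04 -1.e+00] F [-0.9 -1.  -0.3] w 0.017 q [ 0.17  0.75 -0.31  1.75  0.34  0.69  1.13]
-0.01 0 0.196 0.0001 0 0; -0.01 0.001 0.196 0 -0.0001 0.0001
end [ 0.6058 -0.0169  0.0673] maxrow 0.196 deg/row 0.0
```

View pics/k1o.png

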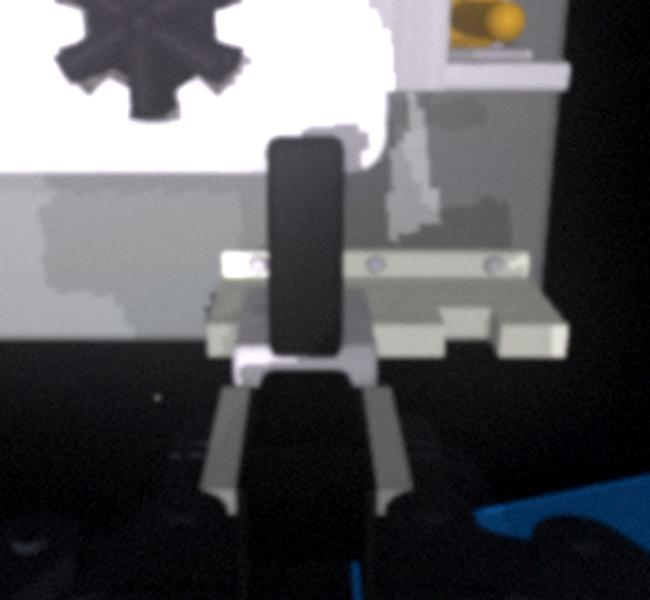

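Outer notch is empty and the keeper now stands over the inner one. Lowering it.

{"method": "apply_moves", "body": {"deltas": "-0.015 0 0.1 0 0 0; 0 0 0.1 0 0 0; 0 0 0.08 0 0 0; 0 0 0 0 0 0"}}

```text
time: 29.58
eef_pos: [0.6054, -0.0161, 0.0715]
tcp_rot: [-0.0, 0.748, 0.663, 0.0]
force: [0.6, -0.1, -1.9]
gripper_width: 0.0167
```

```bash
python3 st.py .6058 -.0169 .0673 83 2 1
```

```text
t 29.57 [ 0.6054 -0.0161  0.0715] yaw 83.1 z [-0.e+00  3.e-04 -1.e+00] F [ 0.6 -0.1 -1.9] w 0.0167 q [ 0.17  0.77 -0.31  1.76  0.35  0.66  1.12]
-0.008 0.005 0.042 0 0 0.0001; -0.007 0.004 0.042 0 0 0.0002
end [ 0.6058 -0.0169  0.0673] maxrow 0.042 deg/row 0.1
```

{"method": "apply_moves", "body": {"deltas": "-0.01 0 0.06 0 0 0; 0 0 0.06 0 0 0"}}

```text
time: 29.82
eef_pos: [0.6057, -0.0167, 0.067]
tcp_rot: [0.0, 0.749, 0.663, 0.0]
force: [-7.4, -1.8, 27.6]
gripper_width: 0.0168
```

```bash
python3 st.py .6058 -.0169 .0673 83 2 1
```

```text
t 29.82 [ 0.6057 -0.0167  0.067 ] yaw 83.08 z [ 6.e-04 -4.e-04 -1.e+00] F [-7.4 -1.8 27.6] w 0.0168 q [ 0.17  0.78 -0.3   1.76  0.35  0.65  1.12]
-0.001 0.001 -0.003 0.0001 0 0.0001; -0.002 0.001 -0.003 0 0.0001 0.0001
end [ 0.6058 -0.0169  0.0673] maxrow 0.003 deg/row 0.0
```

{"method": "apply_moves", "body": {"deltas": "0 0 -0.005 0 0 0; 0 0 0 0 0 0"}}

```text
time: 30.08
eef_pos: [0.606, -0.0168, 0.0677]
tcp_rot: [0.001, 0.749, 0.663, 0.0]
force: [0.4, -0.6, -1.7]
gripper_width: 0.0171
```

{"method": "apply_moves", "body": {"deltas": "0 0 0 0 0 0; 0 0 0 0 0 0; 0 0 0 0 0 0; 0 0 0 0 0 0", "fingers": 0.4}}

```text
time: 30.58
eef_pos: [0.6064, -0.0168, 0.0676]
tcp_rot: [0.001, 0.749, 0.663, 0.001]
force: [0.3, -0.4, 0.9]
gripper_width: 0.0511
```

{"method": "apply_moves", "body": {"deltas": "0 0 -0.4 0 0 0; 0 0 -0.6 0 0 0; 0 0 -0.8 0 0 0; 0 -0.3 -0.6 0 0 0; 0 -0.5 -0.5 0 0 0"}}

```text
time: 31.2
eef_pos: [0.5654, -0.012, 0.2142]
tcp_rot: [-0.001, 0.749, 0.663, -0.001]
force: [-0.1, -0.5, -0.3]
gripper_width: 0.0514
```

```bash
python3 st.py; python3 wr.py l1; python3 - <<'E'
from ov import *
from station import cams
w=dict(np.load("l1.npz"))
im=w["img"][:,:,::-1].copy(); im=np.clip(im.astype(float)*1.3,0,255).astype(np.uint8)
k=1;o=np.array([0,0])
th=np.radians(-7); X=np.array([np.cos(th),np.sin(th)]); Y=np.array([-np.sin(th),np.cos(th)]); c=np.array([.5308,-.0382])
def L(p,z): return np.array([np.r_[c+a*X+b*Y,z] for a,b in p])
sq=lambda x,y,h:[[x-h,y-h],[x+h,y-h],[x+h,y+h],[x-h,y+h]]
k=1.4; im=cv2.resize(im,None,fx=k,fy=k,interpolation=2)
poly(im,proj(w,L(sq(.072,.03,.009),.105),w),o,k,(0,0,255))
poly(im,proj(w,L([[.058,.017],[.086,.017],[.086,.043],[.058,.043]],.07),w),o,k,(0,255,255))
poly(im,proj(w,L([[-.03,-.048],[.03,-.048],[.03,.048],[-.03,.048]],.064),w),o,k,(0,255,0))
cv2.imwrite("pics/l1o.png",im)
c=cams.camera("side"); a=cv2.resize(c["img"][190:270,280:370],None,fx=4.4,fy=4.4,interpolation=2)
c=cams.camera("scene"); b=cv2.resize(c["img"][155:235,265:355],None,fx=4.4,fy=4.4,interpolation=2)
cv2.imwrite("pics/l1s.png",np.hstack([a,b])[:,:,::-1])
E
```

```text
t 31.2 [ 0.5654 -0.012   0.2142] yaw 83.04 z [-2.e-03  1.e-04 -1.e+00] F [-0.1 -0.5 -0.3] w 0.0514 q [ 0.23  0.54 -0.39  1.76  0.25  0.9   1.18]
```

View pics/l1o.png

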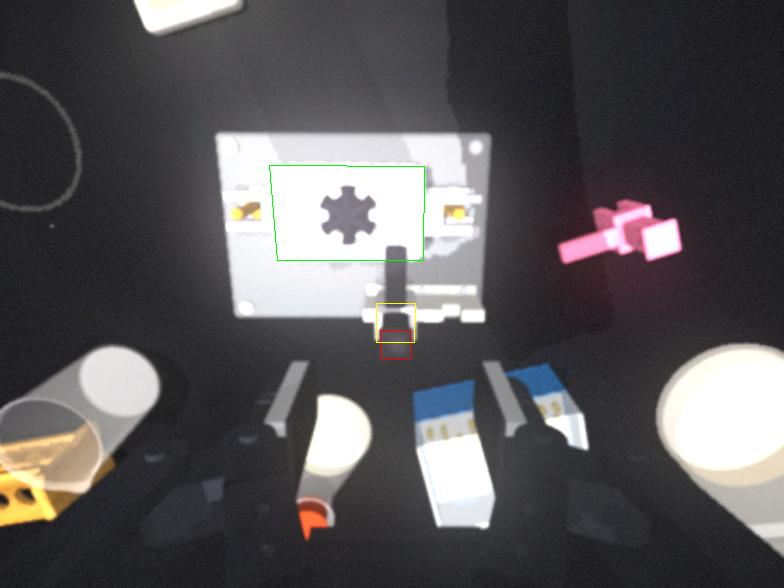

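View pics/l1s.png

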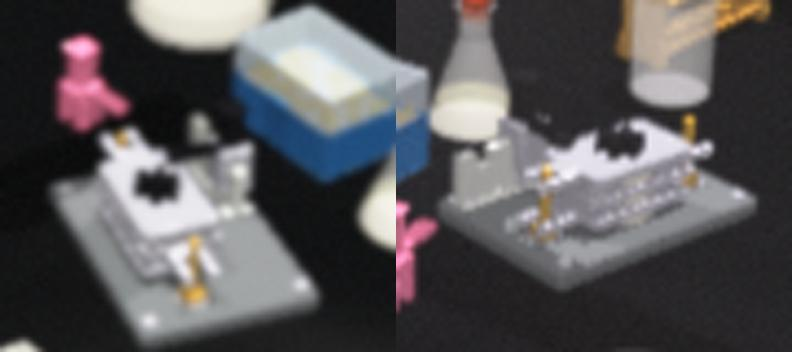

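```bash
python3 - <<'E'
from ov import *
w=dict(np.load("l1.npz"))
k=6; o=np.array([240,160]); im=cv2.resize(w["img"][160:265,240:360],None,fx=k,fy=k,interpolation=2)[:,:,::-1].copy()
im=np.clip((im.astype(float)-20)*1.6,0,255).astype(np.uint8)
th=np.radians(-7); X=np.array([np.cos(th),np.sin(th)]); Y=np.array([-np.sin(th),np.cos(th)]); c=np.array([.5308,-.0382])
def L(p,z): return np.array([np.r_[c+a*X+b*Y,z] for a,b in p])
sq=lambda x,y,h:[[x-h,y-h],[x+h,y-h],[x+h,y+h],[x-h,y+h]]
poly(im,proj(w,L(sq(.072,.03,.009),.105),w),o,k,(0,0,255))
poly(im,proj(w,L([[.059,.016],[.085,.016],[.085,.044],[.059,.044]],.07),w),o,k,(0,255,255))
cv2.imwrite("pics/l1z.png",im)
E
```

```text
(no output)
```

View pics/l1z.png

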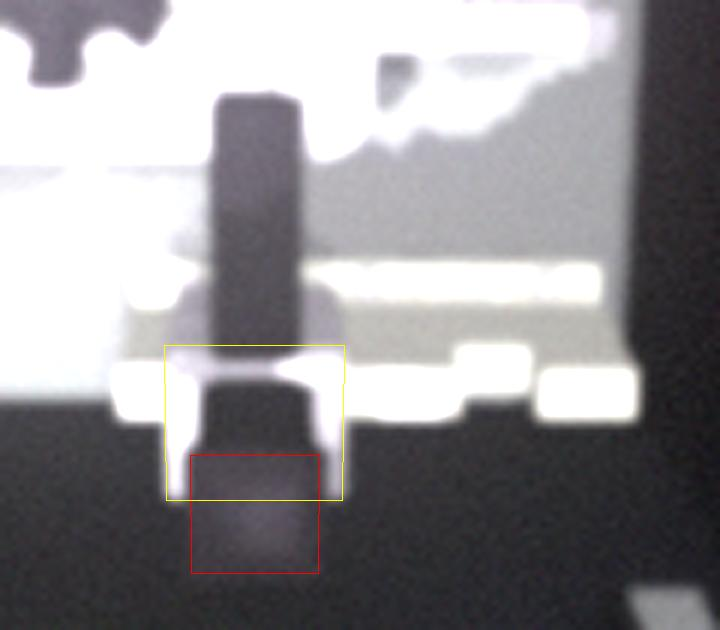

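{"method": "apply_moves", "body": {"deltas": "0 0 0 0 0 0; 0 0 0 0 0 0"}}

```text
time: 31.6
eef_pos: [0.5658, -0.0124, 0.2127]
tcp_rot: [-0.001, 0.749, 0.663, -0.001]
force: [0.8, -0.4, -0.4]
gripper_width: 0.0515
```

```bash
python3 -c "
from station import arm
print(arm.close_job()); print(arm.get_state()['time'])"
```

```text
the job is handed in; nothing more can be done
None
the job is handed in; nothing more can be done
```

I finished the stack and handed the job in at about 31.6 s of the 72 s allowed; no verdict is reported. The slotted plate went down with its fork around the right rod. The solid plate followed with its fork around the left rod, and the keeper moved from the outer notch to the inner one. The bystanders and the look-alikes were left alone.

**Last checks:**
- **Plates:** each was pressed home with 30 to 37 N, then released with the fingers still at seated height. Their outlines in the wrist image matched the expected tops at 48 and 64 mm.
- **Keeper:** it seated at the same tool height as in the outer notch, 67.0 mm against 67.3 mm. Its saddle matched the predicted seated outline in the wrist image to about 0.5 mm.
- **Clear of contact:** the hand was well above everything, with almost no force on the wrist.

**What disagreed:**
- **Fingertip position:** `arm.finger_overhang` says the fingertips stand 17 mm ahead of the TCP. The images and a bench contact of about 14 N showed them roughly 11 to 18 mm behind it. My first grasp therefore closed on air above the slotted plate, without disturbing it. I used the measured offset after that.
- **Hub position:** my first estimates differed by about 2 mm, which I settled by viewing the hub through the plate's bore.

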